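# Load board modules on an inclined burn-in rack

### The job

Switch the supply off by tipping its red lever all the way towards the robot. Then load all the board modules lying on the red pad onto the sloping rack, board side up and lengthwise up the slope: the blue ones in one pile in the corner, each pushed right up against the backstop and the side fence, and the orange ones in a second pile beside them, each pushed up against the backstop and against the blue pile. When all are packed squarely, tip the lever all the way away from the robot to switch the supply on again; do not disturb the multimeter, mouse or spool.

Things in the scene. Friction and masses are not known exactly. Their poses are not given: they have to be found in the camera images.
- tray: fixed sloping aluminium shelf, 200 mm square, rising 0.35 rad away from the robot. Origin on its surface in the corner (34 mm above table) where the black backstop (low edge) meets the black fence (right-hand edge). Own x up the slope, y along the backstop, z out of the shelf. Backstop face: x = 0, full width; fence face: y = 0, 150 mm long; both 10 mm thick, 47 mm tall
- slope_top (a point): the shelf's open upper left corner, on the shelf surface, diagonally opposite the reference corner; both edges there are open, and modules do not slide down the shelf by themselves
- pad: thin red pad, fixed, 300 x 420 x 3 mm, origin at the centre of its underside; the modules start on it, its top 3 mm above the table. It may lie on either side of the table, the rack on the other.
- blue1: board module: flat blue plastic carrier with a green circuit board sunk into its top, a plain block 110 (own x) x 66 (own y) x 20 mm (own z) to the touch, about 0.18 kg. Origin at the centre of its underside, z out of its top; either way round is equally good. Starts flat on the pad. May be absent (then None).
- blue2: board module: flat blue plastic carrier with a green circuit board sunk into its top, a plain block 110 (own x) x 66 (own y) x 20 mm (own z) to the touch, about 0.18 kg. Origin at the centre of its underside, z out of its top; either way round is equally good. Starts flat on the pad. May be absent (then None).
- blue3: board module: flat blue plastic carrier with a green circuit board sunk into its top, a plain block 110 (own x) x 66 (own y) x 20 mm (own z) to the touch, about 0.18 kg. Origin at the centre of its underside, z out of its top; either way round is equally good. Starts flat on the pad. May be absent (then None).
- orange1: board module: flat orange plastic carrier with a green circuit board sunk into its top, a plain block 110 (own x) x 66 (own y) x 20 mm (own z) to the touch, about 0.18 kg. Origin at the centre of its underside, z out of its top; either way round is equally good. Starts flat on the pad. May be absent (then None).
- orange2: board module: flat orange plastic carrier with a green circuit board sunk into its top, a plain block 110 (own x) x 66 (own y) x 20 mm (own z) to the touch, about 0.18 kg. Origin at the centre of its underside, z out of its top; either way round is equally good. Starts flat on the pad. May be absent (then None).
- switch (a joint): supply lever, rad: 0 = off, leaning 0.5 rad from upright towards the switch box's own -x (robot side); 1.0 = on, leaning 0.5 rad to +x; stays where it is left, light friction. Starts on (0.9 to 1.0).
- switch_tip (a point): the centre of the red ball (26 mm across) at the end of the lever, 80 mm from the pivot; the lever is a 10 mm steel rod
- switch_base: the grey switch box that carries the lever, fixed, 70 (own x) x 50 x 25 mm; origin at the centre of its underside; the lever swings in its own x-z plane, about a pivot 22 mm above that origin
- multimeter: bystander: blue and black multimeter lying flat, 180 x 85 x 45 mm, origin at the centre of its underside
- mouse: bystander: grey computer mouse, 105 x 60 x 32 mm, origin at the centre of its underside
- spool: bystander: metal solder spool standing on its end, 64 mm across, 50 mm high, origin at the centre of its underside
Things that resemble listed ones, but are neither listed nor needed, are in the scene too. What is shaped like the orange1 but pink is not meant.

How it is judged:
On the way, in this order (a step that is already met when the one before it is completed fails the run):
1. the supply is switched off (value of joint switch below 0.15 rad), for 0.2 s.
2. with the supply off, every module is packed in its pile on the rack (x of blue1 in the frame of tray between 0.05 and 0.062 m and y of blue1 in the frame of tray between 0.027 and 0.04 m and z of blue1 in the frame of tray between -0.005 and 0.046 m and angle between the x axis of each of blue1, blue2, blue3, orange1, orange2 and the x axis of tray, either way round below 0.08 rad and angle between the z axis of each of blue1, blue2, blue3, orange1, orange2 and the z axis of tray, either way round below 0.07 rad and angle between each of blue1, blue2, blue3, orange1, orange2's own z axis and vertical below 0.6 rad and x of blue2 in the frame of tray between 0.05 and 0.062 m and y of blue2 in the frame of tray between 0.027 and 0.04 m and z of blue2 in the frame of tray between -0.005 and 0.046 m and x of blue3 in the frame of tray between 0.05 and 0.062 m and y of blue3 in the frame of tray between 0.027 and 0.04 m and z of blue3 in the frame of tray between -0.005 and 0.046 m and x of orange1 in the frame of tray between 0.05 and 0.062 m and y of orange1 in the frame of tray between 0.092 and 0.11 m and z of orange1 in the frame of tray between -0.005 and 0.046 m and x of orange2 in the frame of tray between 0.05 and 0.062 m and y of orange2 in the frame of tray between 0.092 and 0.11 m and z of orange2 in the frame of tray between -0.005 and 0.046 m and linear speed of each of blue1, blue2, blue3, orange1, orange2 below 0.02 m/s and value of joint switch below 0.2 rad), for 0.2 s.
3. the supply is switched on again (value of joint switch above 0.85 rad), for 0.2 s.
At the end, for the whole second after the job is handed in: Every module flat on shelf or pile (0.07 rad), board up, lengthwise within 0.08 rad; low edge within 7 mm of the backstop; blues within 7 mm of the fence; oranges' near side 59 to 77 mm from the fence; all at rest; lever at 0.85 rad or more (x of blue1 in the frame of tray between 0.05 and 0.062 m and y of blue1 in the frame of tray between 0.027 and 0.04 m and z of blue1 in the frame of tray between -0.005 and 0.046 m and angle between the x axis of each of blue1, blue2, blue3, orange1, orange2 and the x axis of tray, either way round below 0.08 rad and angle between the z axis of each of blue1, blue2, blue3, orange1, orange2 and the z axis of tray, either way round below 0.07 rad and angle between each of blue1, blue2, blue3, orange1, orange2's own z axis and vertical below 0.6 rad and x of blue2 in the frame of tray between 0.05 and 0.062 m and y of blue2 in the frame of tray between 0.027 and 0.04 m and z of blue2 in the frame of tray between -0.005 and 0.046 m and x of blue3 in the frame of tray between 0.05 and 0.062 m and y of blue3 in the frame of tray between 0.027 and 0.04 m and z of blue3 in the frame of tray between -0.005 and 0.046 m and x of orange1 in the frame of tray between 0.05 and 0.062 m and y of orange1 in the frame of tray between 0.092 and 0.11 m and z of orange1 in the frame of tray between -0.005 and 0.046 m and x of orange2 in the frame of tray between 0.05 and 0.062 m and y of orange2 in the frame of tray between 0.092 and 0.11 m and z of orange2 in the frame of tray between -0.005 and 0.046 m and linear speed of each of blue1, blue2, blue3, orange1, orange2 below 0.02 m/s and value of joint switch above 0.85 rad); the robot touches nothing.
It fails at once if the multimeter is shoved more than 30 mm (distance of multimeter from where it was at the start of the episode above 0.03 m).
It fails at once if the mouse is shoved more than 30 mm (distance of mouse from where it was at the start of the episode above 0.03 m).
It fails at once if the spool is shoved more than 30 mm (distance of spool from where it was at the start of the episode above 0.03 m).
Of blue1, blue2, blue3 only 2 to 3 are there at a start; the rules pass over those that are not, and their reading is None.
Of orange1, orange2 only 1 to 2 are there at a start; the rules pass over those that are not, and their reading is None.
At some moment in a run one of blue1, blue2, blue3, orange1, orange2 may be knocked a few centimetres aside while the robot is not near it.
It also fails if it takes over 210 s, if anything falls off the work surface, if the arm or the gripper's body presses on something with over 40 N, if the wrist force passes 120 N, or if a joint passes its speed limit or range.

### The arm

A 7-joint arm with a two-finger parallel gripper is mounted at the origin on the work surface. World frame = base frame: x ahead of the robot, y to its left, z up, the work surface at z = 0. Lengths are in m, angles in rad, forces in N, time in s.
With the tool pointing down it reaches from about 0.425 to 0.925 m from the base axis. Payload 6.8 kg.
Tool frame: the origin (TCP) lies on the centre line of the jaws, within the pads' length; the fingertips stand 25 mm ahead of it and the grasp point (between the pads) lies 6 mm ahead of it; z points along the fingers, y is the line along which they close (so a half turn about z gives the same grasp; the last joint's range is limited). The gripper opens to 88 mm and grips with 3 to 60 N. Pads are 20 mm wide; open, the fingers measure 115 mm over their backs; the gripper's body (75 mm by 178 mm) begins 61 mm behind the grasp point.
Start: joints at [-1.415, 0.477, 0.022, 1.555, -0.011, 1.109, -0.083], TCP at [0.176, 0.652, 0.248] pointing down, gripper open.
Joint ranges: [-2.96, 2.96], [-0.34, 2.1], [-1.41, 1.46], [0.24, 2.44], [-1.37, 4.51], [0.17, 1.92], [-2.96, 2.96]. Speed limits (rad/s): [2.39, 2.39, 3.14, 3.14, 3.14, 3.14, 3.14].

### API

Orientations are given as a unit quaternion [x, y, z, w].
In Python, from bench import env gives the robot as it stands. The module is installed in compiled form; this text tells all that it offers.
- The arm moves only by the tool arm_command, never from a script. Its argument "commands" is one flat list of numbers, 4 for each row, row after row: the shift along the world's x, y, z in cm, then the turn about the world's z in degrees. In form: [tx, ty, tz, twist, tx, ty, tz, twist, ...]. A call has 1 to 10 rows; each row shifts and turns the commanded pose from where the row before left it; what a row does not reach is not made up. A row lasts 1/8 s, in which the tool goes at most 62.5 mm and 10.7 degrees, less where a joint would pass 70% of its speed; a pose out of reach is approached as far as the arm can. A call with a gripper value outside its range is refused whole. "jaw" is the opening, from 0 (shut) to 1 (fully open), set as the call begins (left out, the last holds). The fingers move at their own pace and stop on an object; the grip force is fixed at half the most. Time passes only in rows, so rows that do not move let the fingers close. It gives the time, the measured TCP pose, the force, the opening and the grip force at its end, in the units of the state.
- env.state(): the state, without advancing time (a new reading comes with each control period).
- env.camera(name): name is "scene" or "top"; returns a dict with "image" (480x640x3 uint8, red, green, blue), "vfov" (degrees; the focal length in pixels is half the picture's height over the tangent of half this angle, whatever the lens; pixels are square), "cx", "cy" (the principal point, pixels), "D" ([k1, k2, p1, p2, k3] as OpenCV has them; the pictures are not rectified), "R" (3x3) and "t" (3): a world point X has camera coordinates R X + t. Camera axes: x right, y down, z forward; pixel columns grow to the right and rows downward; lengths in m; the calibration is good to about 2 mm. A picture is of the moment at which its call begins. There is no depth.
- env.close_job(): hands the job in; it is judged then, once.
The state is a dict: "t": time; "qpos": joint angles; "joint_vel": joint speeds; "joint_efforts": joint torques, N m; "tcp_pos": TCP position; "tool_rot": TCP orientation; "contact_force": force on the tool from outside, world axes, zero at the start; "torque": the same for the moment, N m; "opening": finger opening in m; "grip_force": force on a finger pad.
Only numpy, scipy, OpenCV 4.12 (cv2) and the standard library are available. Lean on these libraries where they do the work, as an engineer would, in place of code of your own. Each camera call takes 0.05 s, during which the arm holds its last target. There are 200 camera calls.

## Working session

There is one attempt and no reset: what is moved stays moved. The work goes in short steps, Python scripts to look and compute and a tool call to move; the robot and the scene stay as the last step left them, time stands still between calls to the robot, and variables do not carry over. Pictures are saved under pics/ and viewed, at most 14 in all, crops included, and the job is handed in when it is done.

Besides the shell and the picture viewer there is one more tool, called after ">>>" in YAML: its name, and indented under it one key for each argument. arm_command: Moves the arm, as the interface text tells. Its arguments: {"type":"object","properties":{"commands":{"type":"array","items":{"type":"number"}},"jaw":{"type":"number"}},"required":["commands"]}

```bash
mkdir -p pics; ls
python3 - <<'E'
from bench import env
import cv2
s=env.state();print({k:(v if not hasattr(v,'round') else v) for k,v in s.items()})
for n in("scene","top"):
    c=env.camera(n);cv2.imwrite(f"pics/{n}0.png",c["image"][:,:,::-1]);print(n,c["vfov"],c["cx"],c["cy"],c["D"],c["R"],c["t"])
E
```

```text
pics
{'t': 0.0, 'qpos': array([-1.41509042,  0.47777953,  0.02232777,  1.55640157, -0.01149611,
        1.10929464, -0.08312525]), 'joint_vel': array([-7.06454487e-04,  3.82972126e-05,  1.41455068e-03,  1.05621993e-03,
       -3.16340683e-04, -1.07800078e-03,  4.89173466e-04]), 'joint_efforts': array([ 4.96112461e-04, -5.82853460e+01,  1.53478235e+00, -2.72604543e+01,
       -5.43041783e-02,  1.67615362e-02,  1.26025366e-04]), 'tcp_pos': array([0.17587491, 0.65113065, 0.24671631]), 'tool_rot': array([ 1.31516178e-01,  9.91313636e-01, -8.75998029e-04, -5.20562335e-05]), 'contact_force': array([-0.31650855, -0.1167234 ,  0.05183163]), 'torque': array([0.00093781, 0.00491562, 0.01050291]), 'grip_force': 0.0, 'opening': 0.08766081999209953}
scene 52.19316210917099 317.6017113062593 238.4485596985843 [0.02611031 0.         0.         0.         0.        ] [[ 0.00132247  0.99986406  0.0164349 ]
 [ 0.54183853  0.01309678 -0.84038056]
 [-0.84048157  0.01001644 -0.54174755]] [ 0.08709758 -0.21267282  1.89200906]
top 43.30178887941248 327.7845045130549 239.0517915386589 [-0.05748664  0.          0.          0.          0.        ] [[-0.023787   -0.99963582  0.0127442 ]
 [-0.98413071  0.02117198 -0.17617745]
 [ 0.17584346 -0.01673269 -0.98427592]] [-0.08652075  0.52855896  1.46883802]
```

View pics/scene0.png

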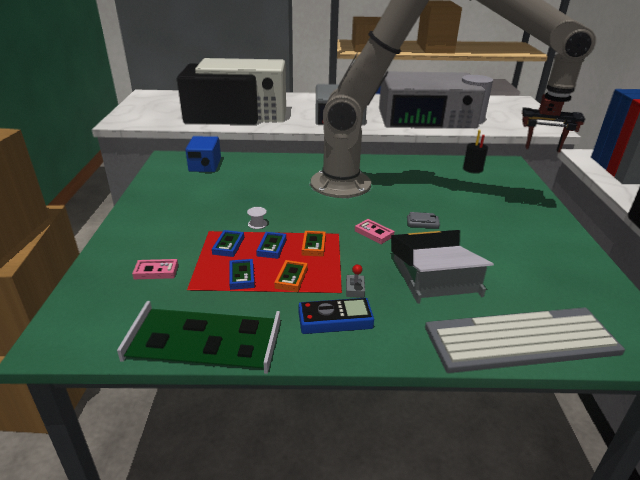

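View pics/top0.png

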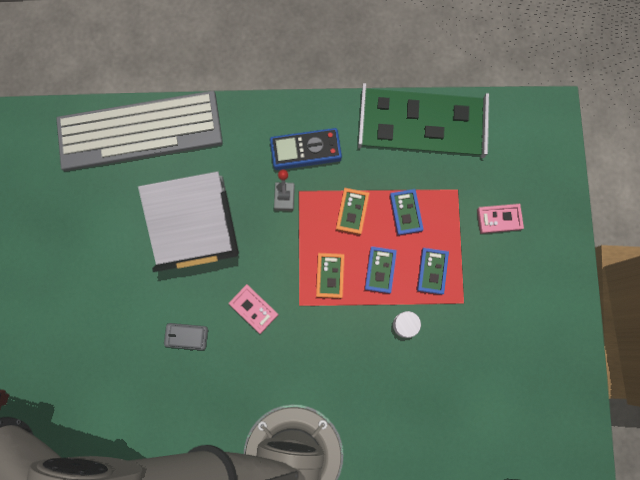

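The scene shows 3 blue modules at top-view (407,212), (381,270) and (433,271), and 2 orange at (353,211) and (331,275). All five are on the red pad. The pink ones at (254,309) and (500,219) are decoys. The rack is at (187,220), the lever ball at (283,175), the multimeter at (306,148), the spool at (407,325) and the mouse at (187,336).

```bash
cat > h.py <<'E'
from bench import env
import cv2, numpy as np
class Cam:
    def __init__(s,n):
        c=env.camera(n); s.im=c["image"]; f=240/np.tan(np.radians(c["vfov"])/2)
        s.K=np.array([[f,0,c["cx"]],[0,f,c["cy"]],[0,0,1]]); s.D=np.array(c["D"]); s.R=np.array(c["R"]); s.t=np.array(c["t"]); s.o=-s.R.T@s.t
        s.hsv=cv2.cvtColor(s.im,cv2.COLOR_RGB2HSV)
    def rays(s,p):
        u=cv2.undistortPoints(np.asarray(p,float).reshape(-1,1,2),s.K,s.D).reshape(-1,2)
        d=np.c_[u,np.ones(len(u))]@s.R; return d/np.linalg.norm(d,axis=1)[:,None]
    def plane(s,p,z):
        d=s.rays(p); return s.o+d*((z-s.o[2])/d[:,2])[:,None]
    def proj(s,X):
        return cv2.projectPoints(np.asarray(X,float).reshape(-1,1,3),cv2.Rodrigues(s.R)[0],s.t,s.K,s.D)[0].reshape(-1,2)
def tri(a,pa,b,pb):
    out=[]
    for d,e in zip(a.rays(pa),b.rays(pb)):
        A=np.c_[d,-e]; k=np.linalg.lstsq(A,b.o-a.o,rcond=None)[0]; P,Q=a.o+d*k[0],b.o+e*k[1]; out.append(np.r_[(P+Q)/2,np.linalg.norm(P-Q)])
    return np.array(out)
RNG={'blue':((100,120,60),(125,255,255)),'orange':((8,150,120),(24,255,255))}
def blobs(c,col,lo=60):
    m=cv2.inRange(c.hsv,*RNG[col]); cs=cv2.findContours(cv2.morphologyEx(m,cv2.MORPH_CLOSE,np.ones((3,3))),cv2.RETR_EXTERNAL,cv2.CHAIN_APPROX_NONE)[0]
    return [cv2.convexHull(k).reshape(-1,2).astype(float) for k in cs if cv2.contourArea(k)>lo]
def rect(c,hull,z):
    P=c.plane(hull,z)[:,:2]; (x,y),(w,h),a=cv2.minAreaRect((P*1000).astype(np.float32))
    if w<h: w,h,a=h,w,a+90
    return np.array([x,y,w,h,(a+90)%180-90])  # mm, deg of long axis
E
python3 - <<'E'
from h import *
np.set_printoptions(precision=4,suppress=True)
T=Cam("top");S=Cam("scene");print(T.o,S.o)
for col in RNG:
    for h in blobs(T,col): print("T",col,h.mean(0).round(),rect(T,h,.023).round(1))
    for h in blobs(S,col): print("S",col,h.mean(0).round(),rect(S,h,.023).round(1))
for c,n,(x,y,w,h) in((T,'T',(130,160,170,120)),(S,'S',(335,215,170,90))):
    m=cv2.inRange(c.hsv,(0,170,90),(6,255,255))|cv2.inRange(c.hsv,(174,170,90),(180,255,255))
    print(n,[(cv2.minEnclosingCircle(k)) for k in cv2.findContours(m,0,2)[0] if 20<cv2.contourArea(k)<400])
    cv2.imwrite(f"pics/crop{n}.png",cv2.resize(c.im[y:y+h,x:x+w,::-1],None,fx=4.6,fy=4.6,interpolation=cv2.INTER_CUBIC))
E
```

```text
[ 0.2598 -0.0731  1.54  ] [ 1.7053 -0.1033  0.8448]
T blue [432. 272.] [ 443.7 -363.5  108.1   65.    -9.8]
T blue [381. 270.] [ 449.9 -230.2  107.9   63.6   -9.7]
T blue [407. 210.] [ 599.5 -303.   109.8   64.6    8.5]
T blue [307. 146.] [774.3 -46.  180.4  90.6 -82.6]
S blue [338. 318.] [779.8 -43.5 183.5 114.7 -82.8]
S blue [242. 272.] [ 612.8 -299.8  132.7   62.8    8.4]
S blue [273. 245.] [ 464.4 -228.4  135.7   70.4   -9.7]
S blue [227. 245.] [ 458.3 -360.9  135.5   74.3   -9.4]
S blue [204. 153.] [-226.9 -571.5  388.5  143.8   11.6]
S blue [628.  94.] [-1177.4  1713.    249.7   123.6   -28.6]
T orange [328. 279.] [ 438.7 -101.6  112.1   65.9   -3.9]
T orange [351. 213.] [ 604.3 -163.4  112.3   65.9  -12.6]
S orange [291. 275.] [ 617.4 -163.1  131.8   70.3  -12.5]
S orange [314. 241.] [ 453.  -101.2  136.7   66.5   -3.3]
T [((282.8333435058594, 174.1666717529297), 4.249271869659424)]
S [((356.75, 268.5), 4.5070390701293945)]
```

View pics/cropT.png

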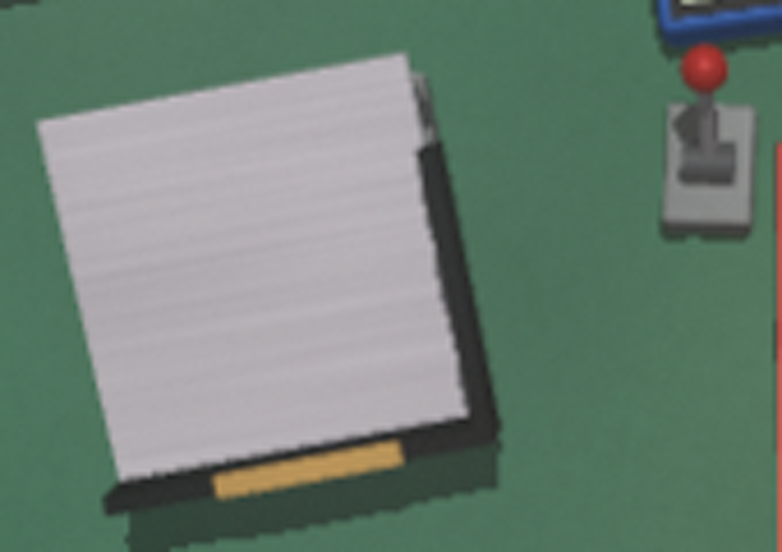

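View pics/cropS.png

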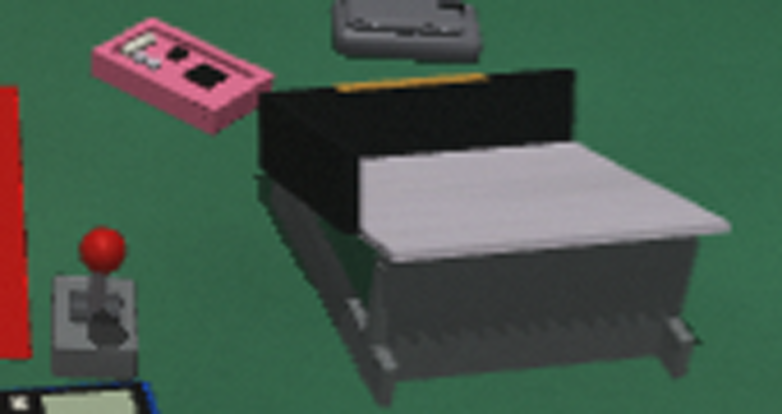

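Run:
```python
from h import *
np.set_printoptions(precision=4,suppress=True)
T=Cam("top");S=Cam("scene")
g=lambda P,o:(np.array(P)+.5)/4.6-.5+np.array(o)
a=g([(38,122),(407,54),(121,481)],(130,160)); b=g([(730,228),(394,260),(577,142)],(335,215))
X=tri(T,a,S,b);print(X)
ST,UR,LL=X[:,:3];print([np.linalg.norm(v) for v in(ST-UR,ST-LL)])
ux=ST-LL;print("yaw/pitch from LL-ST",np.degrees(np.arctan2(ux[1],ux[0])),np.arctan2(ux[2],np.hypot(*ux[:2])))
uy=ST-UR;print("yaw from UR-ST",np.degrees(np.arctan2(-uy[0],uy[1])))
# top-view only with text heights
zt=.034+.2*np.sin(.35)
P=T.plane(a[:2],zt);Q=T.plane(a[2:],.034);print(P,Q,T.plane(g([(468,416)],(130,160)),.034),np.degrees(np.arctan2(*(P[0]-Q[0])[[1,0]])))
print("ball",tri(T,[(282.83,174.17)],S,[(356.75,268.5)]))
# box top corners in top crop
bx=g([(669,104),(756,105),(750,227),(663,224)],(130,160));print("box",T.plane(bx,.025))
# module heights by two views: top-face red-far corners: use centroid of green board
for z in(.0,):
  def gb(c):
    m=cv2.inRange(c.hsv,(40,90,20),(80,255,110));return m
hull={n:[h for col in RNG for h in blobs(c,col)] for n,c in(('T',T),('S',S))}
# far-from-base (max world x) top edge corners vs both views: robot-side top edge midpoint
for (x,y) in((444,-363),(450,-230),(600,-303),(439,-102),(604,-163)):
  pr=[]
  for n,c in(('T',T),('S',S)):
    h=min(hull[n],key=lambda h:np.hypot(*(c.plane([h.mean(0)],.023)[0,:2]*1000-(x,y))))
    top=h[h[:,1]>=np.percentile(h[:,1],0)]; 
    r=cv2.minAreaRect(h.astype(np.float32)); pr.append((h[:,0].min()+h[:,0].max(),h[:,1].max() if n=='T' else h[:,1].min()))
  pr=[(p[0]/2,p[1]) for p in pr]; print(tri(T,[pr[0]],S,[pr[1]]))
```

```text
[[0.6605 0.3691 0.0981 0.0028]
 [0.6939 0.1717 0.0971 0.0038]
 [0.4747 0.338  0.0327 0.0052]]
[np.float64(0.200231218660282), np.float64(0.19937818782323982)]
yaw/pitch from LL-ST 9.499354860165607 0.33439127841968574
yaw from UR-ST 9.624153255128016
[[0.6588 0.3663 0.1026]
 [0.692  0.1688 0.1026]] [[0.474 0.335 0.034]] [[0.506 0.145 0.034]] 9.61368068341249
ball [[0.6835 0.0106 0.0954 0.0018]]
box [[ 0.6828  0.0341  0.025 ]
 [ 0.6812 -0.0148  0.025 ]
 [ 0.6109 -0.0105  0.025 ]
 [ 0.6136  0.038   0.025 ]]
[[ 0.3878 -0.3663  0.022   0.0131]]
[[ 0.3931 -0.2318  0.0207  0.0067]]
[[ 0.543  -0.305   0.0209  0.0076]]
[[ 0.3834 -0.1004  0.0207  0.0013]]
[[ 0.5456 -0.1647  0.0216  0.007 ]]
```

>>> arm_command:
  commands: [3.2,-3.8,0,1.2,3.2,-3.8,0,1.2,3.2,-3.8,0,1.2,3.2,-3.8,0,1.2,3.2,-3.8,0,1.2,3.2,-3.8,0,1.2,3.2,-3.8,0,1.2,3.2,-3.8,0,1.2,3.2,-3.8,0,1.2,3.2,-3.8,0,1.2]
  jaw: 0

```text
t: 1.55
tcp_pos: [0.4969, 0.2704, 0.2479]
tool_rot: [0.027, 1.0, 0.0, 0.0]
contact_force: [0.6, 0.9, -0.4]
opening: 0.0001
grip_force: 0.0
```

>>> arm_command:
  commands: [3.2,-3.7,0,0,3.2,-3.7,0,0,3.2,-3.7,0,0,3.2,-3.7,0,0,3.2,-3.7,0,0,3.2,-3.7,0,0,3.2,-3.7,0,0,0,0,0,0]

```text
t: 2.55
tcp_pos: [0.7213, 0.0074, 0.2471]
tool_rot: [0.03, 1.0, -0.001, 0.0]
contact_force: [0.7, 0.6, 0.3]
opening: 0.0004
grip_force: 0.0
```

>>> arm_command:
  commands: [0,0.3,-5,0,0,0,-5,0,0,0,-4.7,0,0,0,0,0,-1.5,0,0,0,-1.5,0,0,0,-1.5,0.1,0,0,-1.5,0,0,0,-1,0,0,0,0,0,0,0]

```text
t: 3.8
tcp_pos: [0.6502, 0.0171, 0.1022]
tool_rot: [0.027, 1.0, 0.0, 0.001]
contact_force: [-0.1, 0.7, 0.3]
opening: 0.0001
grip_force: 0.0
```

>>> arm_command:
  commands: [-0.7,0.1,0,0,-0.5,0,0,0,-0.3,0,0,0,-0.2,0,0,0,0,0,0,0]

```text
t: 4.42
tcp_pos: [0.6358, 0.0174, 0.1016]
tool_rot: [0.027, 1.0, -0.0, 0.003]
contact_force: [7.6, -1.1, -1.4]
opening: 0.0008
grip_force: 3.2
```

Run:
```python
from h import *
T=Cam("top");S=Cam("scene");p=[]
for c,roi in((T,(240,150,80,60)),(S,(330,240,50,60))):
    m=cv2.inRange(c.hsv,(0,170,60),(6,255,255))|cv2.inRange(c.hsv,(174,170,60),(180,255,255))
    p.append([(cv2.minEnclosingCircle(k)) for k in cv2.findContours(m,0,2)[0] if 8<cv2.contourArea(k)<400])
print(p)
```

```text
[[], [((309.25, 316.5), 2.304986000061035), ((307.0, 304.0), 2.2361679077148438), ((334.5, 235.0), 3.6401548385620117), ((481.5, 141.5), 5.700977325439453)]]
```

>>> arm_command:
  commands: [-0.3,0,0,0,0,0,0,0,0,0,0,0,0,0,0,0]

```text
t: 5.03
tcp_pos: [0.6353, 0.0174, 0.102]
tool_rot: [0.027, 1.0, -0.0, 0.006]
contact_force: [14.7, -0.7, -7.0]
opening: 0.0007
grip_force: 7.0
```

>>> arm_command:
  commands: [1.5,0,0,0,1.5,0,0,0,0,0,5,0,0,-3,4,0,-2,-4,3,0,-2,-4,0,0,-2,-5,0,0,-2,-5,0,0,-3,-5,0,0,0,0,0,0]
  jaw: 1

```text
t: 6.28
tcp_pos: [0.5461, -0.2479, 0.2208]
tool_rot: [0.032, 0.999, -0.001, -0.001]
contact_force: [-0.1, 0.3, 0.2]
opening: 0.0877
grip_force: 0.0
```

Run:
```python
from h import *
T=Cam("top");S=Cam("scene");p=[]
for c in(T,S):
    m=cv2.inRange(c.hsv,(0,170,60),(6,255,255))|cv2.inRange(c.hsv,(174,170,60),(180,255,255))
    p.append([(cv2.minEnclosingCircle(k)) for k in cv2.findContours(m,0,2)[0] if 8<cv2.contourArea(k)<400])
print(p)
print(T.proj([[.609,.0135,.092]]),S.proj([[.609,.0135,.092]]))
for col in RNG:
    for h in blobs(T,col): print("T",col,h.mean(0).round(),rect(T,h,.023).round(1))
cv2.imwrite("pics/s1.png",S.im[150:380,150:520,::-1].repeat(2,0).repeat(2,1))
```

```text
[[((281.5, 202.8333282470703), 4.1164655685424805)], [((309.0, 316.0), 2.2361679077148438), ((307.0, 304.0), 2.2361679077148438), ((356.3999938964844, 253.39999389648438), 4.440829277038574), ((481.5, 141.5), 5.700977325439453)]]
[[281.67266464 203.77543602]] [[355.50913447 253.24442905]]
T blue [432. 272.] [ 443.4 -363.3  108.6   65.4   -9.7]
T blue [305. 146.] [774.3 -46.  180.4  90.6 -82.6]
T orange [329. 276.] [ 438.7 -101.9  112.1   66.4   -3.9]
T orange [349. 215.] [ 603.4 -163.2  110.3   65.8  -12.7]
```

>>> arm_command:
  commands: [2.7,-2.7,0,6,2.6,-2.8,0,5.6,0,0,-5,0,0,0,-5,0,0,0,-4,0,0,0,0,0]

```text
t: 7.12
tcp_pos: [0.6017, -0.2939, 0.0771]
tool_rot: [-0.075, 0.997, 0.002, -0.003]
contact_force: [0.4, -0.0, 0.8]
opening: 0.0881
grip_force: 0.0
```

>>> arm_command:
  commands: [0,0,-2,0,0,0,-1.5,0,0,0,-1.3,0,0,0,0,0,0,0,0,0]

```text
t: 7.75
tcp_pos: [0.6033, -0.2976, 0.0331]
tool_rot: [-0.074, 0.997, -0.0, 0.0]
contact_force: [-0.4, -0.4, 0.1]
opening: 0.0877
grip_force: 0.0
```

>>> arm_command:
  commands: [0,0,0,0,0,0,0,0,0,0,0,0,0,0,0,0,0,0,0,0]
  jaw: 0

```text
t: 8.38
tcp_pos: [0.6033, -0.2981, 0.0332]
tool_rot: [-0.074, 0.997, -0.001, 0.0]
contact_force: [-0.1, -2.4, 3.1]
opening: 0.0654
grip_force: 30.0
```

>>> arm_command:
  commands: [0,0,3,0,0,0,4,0,0,0,5,0,0,0,5,0,0,0,0,0]

```text
t: 9.0
tcp_pos: [0.6048, -0.2977, 0.2065]
tool_rot: [-0.074, 0.997, -0.001, 0.003]
contact_force: [0.3, -0.3, -2.9]
opening: 0.0659
grip_force: 30.0
```

>>> arm_command:
  commands: [-0.4,5,0,0,-0.4,5,0,0,-0.4,5,0,0,-0.4,5,0,0,-0.4,5,0,1,-0.4,5,0,0,-0.4,5,0,0,-0.4,5,0,0,-0.4,5,0,0,0,5,0,0]

```text
t: 10.25
tcp_pos: [0.5648, 0.2042, 0.2004]
tool_rot: [-0.083, 0.997, -0.0, -0.002]
contact_force: [0.1, -0.4, -2.0]
opening: 0.0658
grip_force: 30.0
```

>>> arm_command:
  commands: [0,0.5,0,0,0,0,0,0]

```text
t: 10.5
tcp_pos: [0.5656, 0.2076, 0.2008]
tool_rot: [-0.083, 0.997, -0.001, -0.002]
contact_force: [0.0, -0.3, -1.7]
opening: 0.0658
grip_force: 30.0
```

>>> arm_command:
  commands: [0,0,-3,0,0,0,-3,0,0,0,-2,0,0,0,-1,0,0,0,0,0]

```text
t: 11.12
tcp_pos: [0.5667, 0.2063, 0.112]
tool_rot: [-0.082, 0.997, -0.001, -0.001]
contact_force: [-0.1, -0.7, -0.8]
opening: 0.0661
grip_force: 30.0
```

>>> arm_command:
  commands: [0,0,-0.4,0,0,0,-0.4,0,0,0,0,0]

```text
t: 11.5
tcp_pos: [0.5673, 0.2076, 0.1052]
tool_rot: [-0.083, 0.997, 0.0, 0.0]
contact_force: [-2.2, -1.7, 2.8]
opening: 0.0655
grip_force: 30.0
```

>>> arm_command:
  commands: [0,0,-0.4,0,0,0,-0.4,0,0,0,0,0]

```text
t: 11.88
tcp_pos: [0.5668, 0.2075, 0.0962]
tool_rot: [-0.083, 0.997, -0.0, -0.0]
contact_force: [-1.8, -0.4, 2.5]
opening: 0.0659
grip_force: 30.0
```

>>> arm_command:
  commands: [0,0,-0.3,0,0,0,-0.3,0,0,0,0,0]

```text
t: 12.25
tcp_pos: [0.5671, 0.2076, 0.0904]
tool_rot: [-0.083, 0.997, -0.0, 0.0]
contact_force: [-2.2, -1.2, 1.4]
opening: 0.0657
grip_force: 30.0
```

>>> arm_command:
  commands: [-0.46,-0.08,-0.17,0,-0.46,-0.08,-0.17,0,0,0,0,0]

```text
t: 12.62
tcp_pos: [0.5568, 0.2062, 0.0868]
tool_rot: [-0.083, 0.997, -0.0, -0.001]
contact_force: [-1.2, -0.8, -1.9]
opening: 0.0656
grip_force: 30.0
```

>>> arm_command:
  commands: [-0.28,-0.05,-0.1,0,0,0,0,0]

```text
t: 12.88
tcp_pos: [0.5545, 0.2055, 0.086]
tool_rot: [-0.083, 0.997, -0.0, -0.0]
contact_force: [0.2, -0.7, -1.7]
opening: 0.0658
grip_force: 30.0
```

>>> arm_command:
  commands: [-0.28,-0.05,-0.1,0,0,0,0,0]

```text
t: 13.12
tcp_pos: [0.5518, 0.2049, 0.0851]
tool_rot: [-0.083, 0.997, -0.0, -0.0]
contact_force: [-0.3, -0.9, -2.8]
opening: 0.0658
grip_force: 30.0
```

>>> arm_command:
  commands: [-0.28,-0.05,-0.1,0,0,0,0,0]

```text
t: 13.38
tcp_pos: [0.5491, 0.2045, 0.0842]
tool_rot: [-0.083, 0.997, -0.0, -0.0]
contact_force: [0.5, 0.3, -2.0]
opening: 0.0654
grip_force: 30.0
```

>>> arm_command:
  commands: [-0.19,-0.03,-0.07,0,0,0,0,0]

```text
t: 13.62
tcp_pos: [0.5485, 0.2044, 0.0841]
tool_rot: [-0.083, 0.997, 0.0, 0.001]
contact_force: [2.8, 0.2, -2.0]
opening: 0.0659
grip_force: 30.0
```

>>> arm_command:
  commands: [-0.19,-0.03,-0.07,0,0,0,0,0]

```text
t: 13.88
tcp_pos: [0.5483, 0.2045, 0.0842]
tool_rot: [-0.083, 0.997, 0.001, 0.003]
contact_force: [6.3, 0.3, 1.3]
opening: 0.0659
grip_force: 30.0
```

>>> arm_command:
  commands: [0.1,0,0,0,0,0,0,0,0,0,0,0]
  jaw: 0.88

```text
t: 14.25
tcp_pos: [0.5459, 0.2039, 0.0825]
tool_rot: [-0.083, 0.997, -0.0, -0.001]
contact_force: [0.4, -0.1, -0.4]
opening: 0.0773
grip_force: 0.0
```

>>> arm_command:
  commands: [0,0,2,0,0,0,4,0,-0.5,2.8,0,0,-0.5,2.8,0,0,0,0,0,0]

```text
t: 14.88
tcp_pos: [0.5354, 0.2627, 0.1427]
tool_rot: [-0.085, 0.996, 0.001, -0.0]
contact_force: [-0.0, 0.3, -0.3]
opening: 0.0773
grip_force: 0.0
```

>>> arm_command:
  commands: [0,0,0,0,0,0,0,0,0,0,0,0]
  jaw: 0

```text
t: 15.25
tcp_pos: [0.5368, 0.2589, 0.1428]
tool_rot: [-0.082, 0.997, -0.0, -0.0]
contact_force: [-0.3, -0.5, 0.5]
opening: 0.0508
grip_force: 0.0
```

Run:
```python
from h import *
T=Cam("top");S=Cam("scene")
a=cv2.resize(T.im[140:290,120:320,::-1],(800,600),interpolation=2)
cv2.imwrite("pics/t2.png",a)
cv2.imwrite("pics/s2.png",cv2.resize(S.im[200:320,360:520,::-1],(800,600),interpolation=2))
```

```text
(no output)
```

View pics/s2.png

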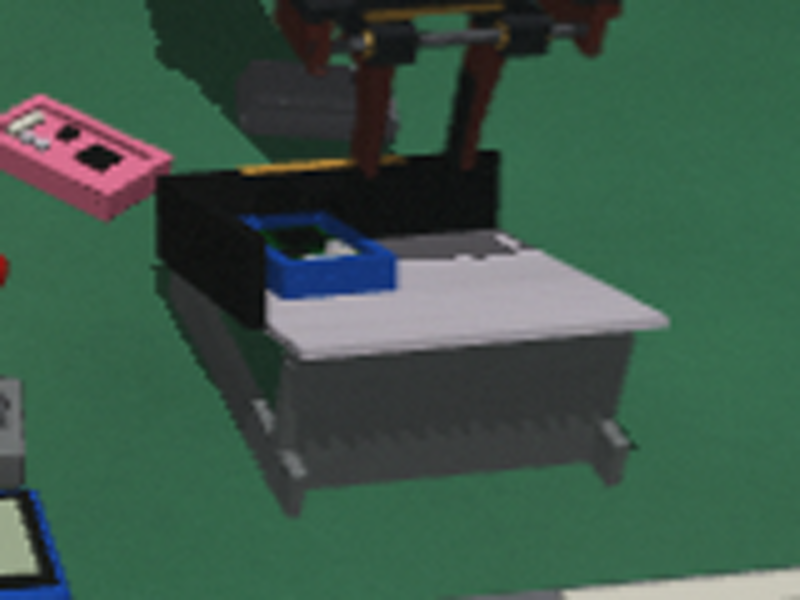

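>>> arm_command:
  commands: [0,0,-3,0,0,0,-2.9,0,0,0,0,0,0.13,-0.79,0,0,0.13,-0.79,0,0,0.13,-0.79,0,0,0.08,-0.49,0,0,0,0,0,0]

```text
t: 16.35
tcp_pos: [0.5422, 0.2321, 0.0849]
tool_rot: [-0.083, 0.997, 0.001, 0.001]
contact_force: [1.3, 4.2, 1.9]
opening: 0.0001
grip_force: 1.9
```

>>> arm_command:
  commands: [0.05,-0.3,0,0,0,0,0,0]

```text
t: 16.6
tcp_pos: [0.5424, 0.2299, 0.0848]
tool_rot: [-0.083, 0.997, 0.001, 0.001]
contact_force: [-0.5, 5.9, 4.2]
opening: 0.0004
grip_force: 2.7
```

>>> arm_command:
  commands: [0.03,-0.2,0,0,0,0,0,0]

```text
t: 16.85
tcp_pos: [0.5426, 0.228, 0.0847]
tool_rot: [-0.083, 0.997, 0.001, 0.001]
contact_force: [-0.6, 5.2, 4.3]
opening: 0.0005
grip_force: 2.8
```

>>> arm_command:
  commands: [0.03,-0.2,0,0,0,0,0,0]

```text
t: 17.1
tcp_pos: [0.543, 0.226, 0.0847]
tool_rot: [-0.083, 0.997, 0.001, 0.001]
contact_force: [-0.4, 5.6, 3.7]
opening: 0.0005
grip_force: 2.8
```

>>> arm_command:
  commands: [0.03,-0.2,0,0,0,0,0,0]

```text
t: 17.35
tcp_pos: [0.5433, 0.224, 0.0847]
tool_rot: [-0.083, 0.997, 0.001, 0.001]
contact_force: [-0.1, 5.7, 4.9]
opening: 0.0008
grip_force: 2.8
```

>>> arm_command:
  commands: [0.03,-0.2,0,0,0,0,0,0]

```text
t: 17.6
tcp_pos: [0.5435, 0.2225, 0.0847]
tool_rot: [-0.083, 0.997, 0.001, 0.001]
contact_force: [-0.6, 6.1, 4.1]
opening: 0.0008
grip_force: 3.3
```

>>> arm_command:
  commands: [0.03,-0.2,0,0,0,0,0,0]

```text
t: 17.85
tcp_pos: [0.5435, 0.2225, 0.0848]
tool_rot: [-0.084, 0.996, 0.002, 0.001]
contact_force: [-0.4, 11.0, 2.6]
opening: 0.0002
grip_force: 5.3
```

>>> arm_command:
  commands: [0.03,-0.2,0,0,0,0,0,0]

```text
t: 18.1
tcp_pos: [0.5435, 0.2224, 0.0848]
tool_rot: [-0.085, 0.996, 0.003, 0.001]
contact_force: [-1.8, 14.8, 0.7]
opening: 0.0007
grip_force: 7.3
```

>>> arm_command:
  commands: [-0.25,1.48,0,0,0,0,5,0,0,0,6.5,0,0,0,0,0]

```text
t: 18.6
tcp_pos: [0.5437, 0.2312, 0.2009]
tool_rot: [-0.082, 0.997, 0.001, 0.004]
contact_force: [-0.4, -0.2, -0.7]
opening: 0.0003
grip_force: 0.0
```

>>> arm_command:
  commands: [-0.9,-4.7,0,-1.9,-0.9,-4.7,0,-1.9,-0.9,-4.7,0,-1.9,-0.9,-4.7,0,-1.9,-0.9,-4.7,0,-1.9,-0.9,-4.7,0,-1.9,-0.9,-4.7,0,-1.9,-0.9,-4.7,0,-1.9,-0.9,-4.7,0,-1.9,-0.9,-4.7,0,-1.9]
  jaw: 1

```text
t: 19.85
tcp_pos: [0.4492, -0.2404, 0.1953]
tool_rot: [0.084, 0.996, -0.0, -0.001]
contact_force: [1.1, -0.4, 0.2]
opening: 0.0875
grip_force: 0.0
```

```bash
cat >> h.py <<'E'
def look():
    T=Cam("top");np.set_printoptions(precision=4,suppress=True)
    s=env.state();q=s["tool_rot"];print(s["t"],s["tcp_pos"],"a",round(np.degrees(-2*np.arctan2(q[0],q[1])),1))
    for col in RNG:
        for h in blobs(T,col): print(col,h.mean(0).round(),rect(T,h,.023).round(1))
    return T
E
python3 -c "from h import *;look()"
```

```text
19.9 [ 0.4471 -0.2472  0.1958] a -10.1
blue [435. 276.] [ 442.9 -366.1  108.6   59.7   -9.8]
blue [216. 230.] [556.5 188.2 118.3  64.7  12.1]
blue [307. 146.] [774.3 -46.  180.4  90.7 -82.6]
orange [330. 278.] [ 438.7 -101.6  112.1   65.9   -3.9]
orange [353. 210.] [ 604.3 -163.6  112.3   66.   -12.7]
```

>>> arm_command:
  commands: [0.2,1.5,0,0.4,0,0,-5,0,0,0,-5,0,0,0,0,0]

```text
t: 20.4
tcp_pos: [0.4501, -0.2213, 0.0932]
tool_rot: [0.079, 0.997, 0.001, -0.005]
contact_force: [-0.5, 0.5, -0.0]
opening: 0.0878
grip_force: 0.0
```

>>> arm_command:
  commands: [0,0,-3,0,0,0,0,0,0,0,0,0]

```text
t: 20.78
tcp_pos: [0.4539, -0.2239, 0.068]
tool_rot: [0.079, 0.997, -0.0, 0.001]
contact_force: [0.2, -0.7, 0.7]
opening: 0.0876
grip_force: 0.0
```

>>> arm_command:
  commands: [-0.3,-0.6,-1.5,-0.6,0,0,-1.2,0,0,0,-0.8,0,0,0,0,0,0,0,0,0]

```text
t: 21.4
tcp_pos: [0.4502, -0.2298, 0.0314]
tool_rot: [0.085, 0.996, 0.0, -0.0]
contact_force: [0.5, -0.0, 0.3]
opening: 0.0878
grip_force: 0.0
```

>>> arm_command:
  commands: [0,0,0,0,0,0,0,0,0,0,0,0,0,0,0,0,0,0,0,0]
  jaw: 0

```text
t: 22.02
tcp_pos: [0.4503, -0.2298, 0.0316]
tool_rot: [0.085, 0.996, 0.0, 0.0]
contact_force: [-0.2, 0.5, 3.6]
opening: 0.0659
grip_force: 30.0
```

>>> arm_command:
  commands: [0,0,3,0,0,0,4,0,0,0,5,0,0,0,5,0,0,0,1,0,0,0,0,0]

```text
t: 22.78
tcp_pos: [0.45, -0.2296, 0.2111]
tool_rot: [0.085, 0.996, 0.0, 0.0]
contact_force: [-0.1, 0.3, -2.3]
opening: 0.0658
grip_force: 30.0
```

>>> arm_command:
  commands: [1.18,4.8,0,2.15,1.18,4.8,0,2.15,1.18,4.8,0,2.15,1.18,4.8,0,2.15,1.18,4.8,0,2.15,1.18,4.8,0,2.15,1.18,4.8,0,2.15,1.18,4.8,0,2.15,1.18,4.8,0,2.15,0,0.4,0,0]

```text
t: 24.02
tcp_pos: [0.5549, 0.2107, 0.2083]
tool_rot: [-0.087, 0.996, 0.0, -0.002]
contact_force: [0.4, -1.2, -1.0]
opening: 0.066
grip_force: 30.0
```

>>> arm_command:
  commands: [0,0,-2.5,0,0,0,-2.5,0,0,0,-2,0,0,0,0,0,0,0,0,0]

```text
t: 24.65
tcp_pos: [0.5562, 0.2055, 0.1411]
tool_rot: [-0.084, 0.997, -0.0, -0.0]
contact_force: [0.4, -0.4, -1.4]
opening: 0.0657
grip_force: 30.0
```

Now press down to tilt it flat on layer 1, then slide to the backstop.

>>> arm_command:
  commands: [0,0.1,-0.8,0,0,0,-0.6,0,0,0,-0.5,0,0,0,-0.4,0,0,0,0,0]

```text
t: 25.28
tcp_pos: [0.5562, 0.2072, 0.1184]
tool_rot: [-0.084, 0.996, -0.0, -0.0]
contact_force: [0.2, 0.2, 0.5]
opening: 0.0658
grip_force: 30.0
```

>>> arm_command:
  commands: [0,0,-0.4,0,0,0,-0.4,0,0,0,0,0]

```text
t: 25.65
tcp_pos: [0.556, 0.2072, 0.1108]
tool_rot: [-0.084, 0.996, 0.0, -0.0]
contact_force: [-3.5, 0.3, 3.5]
opening: 0.0659
grip_force: 30.0
```

>>> arm_command:
  commands: [0,0,-0.2,0,0,0,0,0]

```text
t: 25.9
tcp_pos: [0.5561, 0.2072, 0.109]
tool_rot: [-0.084, 0.996, 0.0, -0.0]
contact_force: [-4.3, -0.3, 5.9]
opening: 0.0659
grip_force: 30.0
```

>>> arm_command:
  commands: [-0.46,-0.08,-0.27,0,-0.46,-0.08,-0.17,0,0,0,0,0]

```text
t: 26.28
tcp_pos: [0.55, 0.2064, 0.1059]
tool_rot: [-0.084, 0.996, 0.001, 0.003]
contact_force: [0.1, 0.4, 6.4]
opening: 0.0657
grip_force: 30.0
```

>>> arm_command:
  commands: [-0.28,-0.05,-0.1,0,-0.19,-0.03,-0.07,0,0,0,0,0]

```text
t: 26.65
tcp_pos: [0.5456, 0.2058, 0.1044]
tool_rot: [-0.084, 0.996, 0.001, 0.004]
contact_force: [2.3, 1.3, 6.7]
opening: 0.0658
grip_force: 30.0
```

>>> arm_command:
  commands: [-0.19,-0.03,-0.07,0,0,0,0,0]

```text
t: 26.9
tcp_pos: [0.5437, 0.2055, 0.1035]
tool_rot: [-0.084, 0.996, 0.001, 0.004]
contact_force: [2.1, -0.8, 6.1]
opening: 0.0657
grip_force: 30.0
```

>>> arm_command:
  commands: [-0.28,-0.05,-0.1,0,-0.19,-0.03,-0.07,0,0,0,0,0]

```text
t: 27.28
tcp_pos: [0.5386, 0.2046, 0.1016]
tool_rot: [-0.084, 0.996, 0.001, 0.003]
contact_force: [1.4, 0.1, 5.6]
opening: 0.0656
grip_force: 30.0
```

>>> arm_command:
  commands: [-0.19,-0.03,-0.07,0,0,0,0,0]

```text
t: 27.52
tcp_pos: [0.5371, 0.2044, 0.1011]
tool_rot: [-0.084, 0.996, 0.001, 0.004]
contact_force: [2.7, 0.1, 4.7]
opening: 0.0655
grip_force: 30.0
```

>>> arm_command:
  commands: [-0.19,-0.03,-0.07,0,0,0,0,0]

```text
t: 27.78
tcp_pos: [0.537, 0.2043, 0.1011]
tool_rot: [-0.084, 0.996, 0.001, 0.005]
contact_force: [6.2, 0.1, 5.2]
opening: 0.0661
grip_force: 30.0
```

>>> arm_command:
  commands: [0.15,0,0,0,0,0,0,0,0,0,0,0,0,0,2,0,0,0,4,0,0,0,0,0]
  jaw: 0.88

```text
t: 28.52
tcp_pos: [0.535, 0.2038, 0.161]
tool_rot: [-0.084, 0.996, 0.001, 0.002]
contact_force: [-0.5, 0.6, 0.1]
opening: 0.0778
grip_force: 0.0
```

>>> arm_command:
  commands: [-0.5,2.8,0,0,-0.5,2.8,0,0,0,0,0,0,0,0,0,0,0,0,0,0,0,0,0,0,0,0,0,0,0,0,0,0]
  jaw: 0

```text
t: 29.52
tcp_pos: [0.5236, 0.2589, 0.1585]
tool_rot: [-0.084, 0.996, 0.0, 0.0]
contact_force: [-0.7, -0.2, -0.3]
opening: 0.0016
grip_force: 0.0
```

Run:
```python
from h import *
S=Cam("scene");print(env.state()["tcp_pos"],env.state()["opening"])
cv2.imwrite("pics/s3.png",cv2.resize(S.im[200:320,360:520,::-1],(800,600),interpolation=2))
```

```text
[0.52354302 0.25900046 0.15849512] 0.0009279668650322041
```

View pics/s3.png

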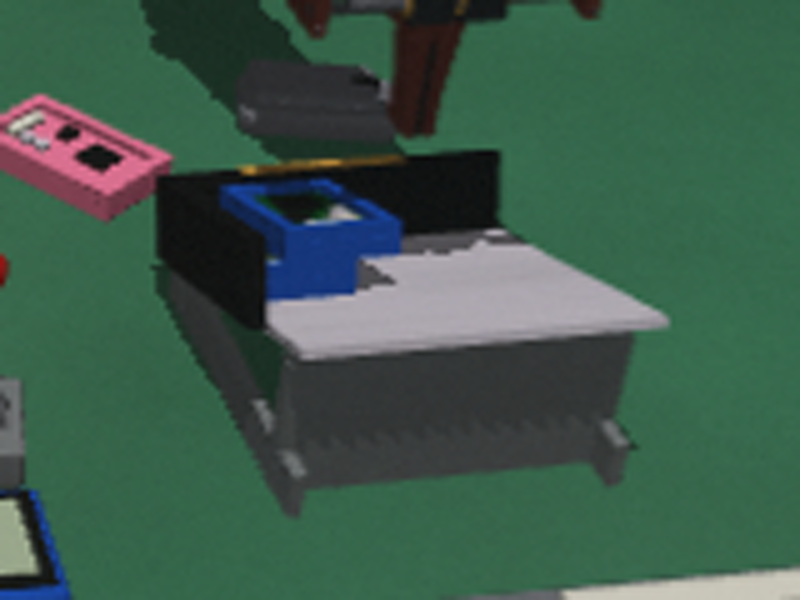

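>>> arm_command:
  commands: [1.1,0.18,-2.5,0,0,0,-3,0,0,0,0,0,0.13,-0.79,0,0,0.13,-0.79,0,0,0.13,-0.79,0,0,0.13,-0.79,0,0,0,0,0,0]

```text
t: 30.58
tcp_pos: [0.5405, 0.2293, 0.1044]
tool_rot: [-0.084, 0.996, 0.001, 0.001]
contact_force: [1.1, 1.7, 1.6]
opening: 0.0006
grip_force: 1.3
```

>>> arm_command:
  commands: [0.05,-0.3,0,0,0,0,0,0]

```text
t: 30.82
tcp_pos: [0.5406, 0.2274, 0.1041]
tool_rot: [-0.084, 0.996, 0.001, 0.001]
contact_force: [-0.0, 4.9, 4.4]
opening: 0.0002
grip_force: 2.5
```

>>> arm_command:
  commands: [0.05,-0.3,0,0,0,0,0,0]

```text
t: 31.08
tcp_pos: [0.541, 0.2244, 0.104]
tool_rot: [-0.084, 0.996, 0.001, 0.001]
contact_force: [-0.0, 5.3, 5.5]
opening: 0.0005
grip_force: 2.5
```

>>> arm_command:
  commands: [0.03,-0.2,0,0,0,0,0,0]

```text
t: 31.32
tcp_pos: [0.5414, 0.2224, 0.104]
tool_rot: [-0.084, 0.996, 0.001, 0.001]
contact_force: [0.7, 5.7, 4.1]
opening: 0.0005
grip_force: 2.5
```

>>> arm_command:
  commands: [0.03,-0.2,0,0,0,0,0,0]

```text
t: 31.58
tcp_pos: [0.5413, 0.2221, 0.104]
tool_rot: [-0.085, 0.996, 0.002, 0.001]
contact_force: [-0.4, 8.5, 2.0]
opening: 0.0004
grip_force: 4.4
```

>>> arm_command:
  commands: [0.02,-0.1,0,0,0,0,0,0]

```text
t: 31.82
tcp_pos: [0.5413, 0.2221, 0.104]
tool_rot: [-0.085, 0.996, 0.002, 0.001]
contact_force: [-0.3, 10.7, 3.5]
opening: 0.0003
grip_force: 5.4
```

>>> arm_command:
  commands: [-0.25,1.48,0,0,0,0,5,0,0,0,5,0,0,0,0,0]

```text
t: 32.33
tcp_pos: [0.5409, 0.233, 0.2068]
tool_rot: [-0.083, 0.997, 0.001, 0.003]
contact_force: [0.0, -0.4, 0.1]
opening: 0.0004
grip_force: 0.0
```

>>> arm_command:
  commands: [-0.8,-5,0,-1.6,-0.8,-5,0,-1.6,-0.8,-5,0,-1.6,-0.8,-5,0,-1.6,-0.8,-5,0,-1.6,-0.8,-5,0,-1.6,-0.8,-5,0,-1.6,-0.8,-5,0,-1.6,-0.8,-5,0,-1.6,-0.8,-5,0,-1.6]
  jaw: 1

```text
t: 33.58
tcp_pos: [0.4571, -0.2683, 0.202]
tool_rot: [0.056, 0.998, 0.0, -0.002]
contact_force: [1.0, -0.6, -0.5]
opening: 0.088
grip_force: 0.0
```

>>> arm_command:
  commands: [-0.8,-5,0,-1.6,-0.7,-4,0,-1.6,0,-1,0,0,0,0,0,0,0,0,0,0]

```text
t: 34.2
tcp_pos: [0.4444, -0.3651, 0.2028]
tool_rot: [0.082, 0.997, 0.001, -0.001]
contact_force: [-0.2, 0.2, -0.3]
opening: 0.0877
grip_force: 0.0
```

```bash
python3 -c "from h import *;look()"
```

```text
34.25 [ 0.4445 -0.3651  0.203 ] a -9.4
blue [216. 232.] [554.3 189.4 121.9  67.9  11.8]
blue [306. 148.] [774.2 -46.  180.3  90.3 -82.9]
orange [329. 277.] [ 438.7 -101.7  112.1   66.1   -3.9]
orange [351. 213.] [ 604.3 -163.4  112.3   65.9  -12.6]
```

>>> arm_command:
  commands: [0,0.1,-5,0,0,0,-5,0,0,0,-3,0,0,0,-2,0,0,0,-1.3,0,0,0,-0.8,0,0,0,0,0,0,0,0,0]

```text
t: 35.25
tcp_pos: [0.4444, -0.3664, 0.0332]
tool_rot: [0.083, 0.997, -0.0, 0.001]
contact_force: [-0.3, -0.0, -0.3]
opening: 0.0882
grip_force: 0.0
```

>>> arm_command:
  commands: [0,0,0,0,0,0,0,0,0,0,0,0,0,0,0,0,0,0,0,0]
  jaw: 0

```text
t: 35.88
tcp_pos: [0.4443, -0.3652, 0.0327]
tool_rot: [0.083, 0.997, 0.001, 0.0]
contact_force: [0.5, 3.4, 5.5]
opening: 0.0658
grip_force: 30.0
```

>>> arm_command:
  commands: [0,0,3,0,0,0,4,0,0,0,5,0,0,0,5,0,0,0,2,0,0,0,0,0]

```text
t: 36.62
tcp_pos: [0.4443, -0.3667, 0.2235]
tool_rot: [0.084, 0.997, -0.001, 0.001]
contact_force: [0.1, -0.1, -2.9]
opening: 0.066
grip_force: 30.0
```

>>> arm_command:
  commands: [0.87,4.8,0,1.6,0.87,4.8,0,1.6,0.87,4.8,0,1.6,0.87,4.8,0,1.6,0.87,4.8,0,1.6,0.87,4.8,0,1.6,0.87,4.8,0,1.6,0.87,4.8,0,1.6,0.87,4.8,0,1.6,0.87,4.8,0,1.6]

```text
t: 37.88
tcp_pos: [0.5302, 0.1152, 0.2204]
tool_rot: [-0.057, 0.998, -0.0, -0.001]
contact_force: [0.9, 0.2, -2.7]
opening: 0.0658
grip_force: 30.0
```

>>> arm_command:
  commands: [0.87,4.8,0,1.6,0.87,4,0,1.6,0,0.4,0,0,0,0,0,0,0,0,-3,0,0,0,-3,0,0,0,0,0,0,0,0,0]

```text
t: 38.88
tcp_pos: [0.549, 0.2051, 0.1633]
tool_rot: [-0.083, 0.997, -0.0, 0.0]
contact_force: [-0.1, 0.3, -1.2]
opening: 0.0661
grip_force: 30.0
```

>>> arm_command:
  commands: [0,0.1,-0.9,0,0,0,-0.8,0,0,0,-0.6,0,0,0,-0.4,0,0,0,0,0]

```text
t: 39.5
tcp_pos: [0.5479, 0.2071, 0.1356]
tool_rot: [-0.084, 0.996, 0.0, -0.001]
contact_force: [-4.0, -0.2, 2.8]
opening: 0.0656
grip_force: 30.0
```

>>> arm_command:
  commands: [0,0,-0.4,0,0,0,-0.4,0,0,0,0,0]

```text
t: 39.88
tcp_pos: [0.548, 0.2071, 0.1276]
tool_rot: [-0.084, 0.996, 0.0, -0.0]
contact_force: [-2.7, -0.5, 3.7]
opening: 0.0657
grip_force: 30.0
```

>>> arm_command:
  commands: [-0.46,-0.08,-0.17,0,-0.46,-0.08,-0.17,0,0,0,0,0]

```text
t: 40.25
tcp_pos: [0.5407, 0.206, 0.1251]
tool_rot: [-0.084, 0.996, 0.001, 0.002]
contact_force: [0.7, 0.6, 5.7]
opening: 0.0657
grip_force: 30.0
```

>>> arm_command:
  commands: [-0.28,-0.05,-0.1,0,-0.19,-0.03,-0.07,0,0,0,0,0]

```text
t: 40.62
tcp_pos: [0.5363, 0.2053, 0.1235]
tool_rot: [-0.084, 0.996, 0.001, 0.002]
contact_force: [2.1, 0.5, 5.5]
opening: 0.0654
grip_force: 30.0
```

>>> arm_command:
  commands: [-0.28,-0.05,-0.1,0,-0.14,-0.03,-0.05,0,0,0,0,0]

```text
t: 41.0
tcp_pos: [0.5308, 0.2041, 0.1212]
tool_rot: [-0.084, 0.996, 0.0, 0.001]
contact_force: [1.8, 1.2, 4.5]
opening: 0.066
grip_force: 30.0
```

>>> arm_command:
  commands: [-0.14,-0.02,-0.05,0,0,0,0,0]

```text
t: 41.25
tcp_pos: [0.5294, 0.2039, 0.1207]
tool_rot: [-0.084, 0.996, 0.0, 0.001]
contact_force: [2.3, 1.2, 5.5]
opening: 0.0657
grip_force: 30.0
```

>>> arm_command:
  commands: [-0.14,-0.02,-0.05,0,0,0,0,0]

```text
t: 41.5
tcp_pos: [0.5281, 0.2037, 0.1203]
tool_rot: [-0.084, 0.996, 0.0, 0.001]
contact_force: [2.6, 1.3, 6.4]
opening: 0.0654
grip_force: 30.0
```

>>> arm_command:
  commands: [-0.14,-0.02,-0.05,0,0,0,0,0]

```text
t: 41.75
tcp_pos: [0.5267, 0.2035, 0.1198]
tool_rot: [-0.084, 0.996, 0.0, 0.001]
contact_force: [1.7, -0.1, 6.4]
opening: 0.0659
grip_force: 30.0
```

Run:
```python
from h import *
S=Cam("scene");T=Cam("top");s=env.state();print(s["tcp_pos"],s["contact_force"])
a=cv2.resize(S.im[200:300,370:500,::-1],(520,400),interpolation=2)
b=cv2.resize(T.im[180:280,175:245,::-1],(280,400),interpolation=2)
cv2.imwrite("pics/s4.png",np.hstack([a,b]))
```

```text
[0.52675494 0.20343874 0.11984845] [1.44000625 0.40613327 6.53809515]
```

View pics/s4.png

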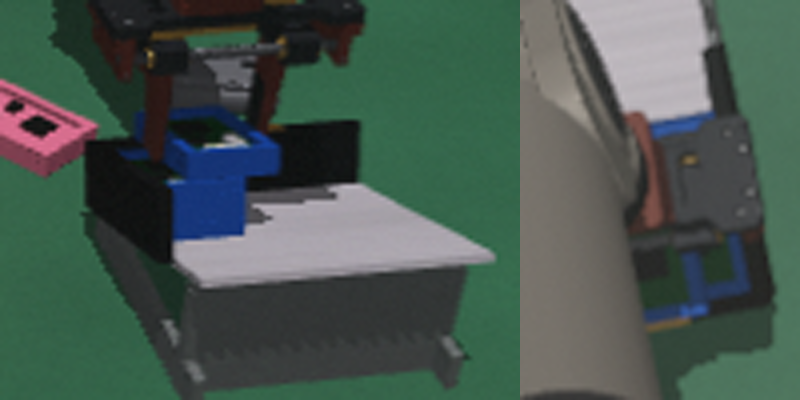

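>>> arm_command:
  commands: [0.5,0.08,0.2,0,0.7,0.12,0.26,0,0.4,0.07,0.15,0,0,0,0,0]

```text
t: 42.35
tcp_pos: [0.5414, 0.2055, 0.1246]
tool_rot: [-0.084, 0.996, -0.0, -0.001]
contact_force: [-0.2, 0.2, -2.0]
opening: 0.0657
grip_force: 30.0
```

>>> arm_command:
  commands: [0,0,-0.2,0,0,0,0,0]

```text
t: 42.6
tcp_pos: [0.5416, 0.2056, 0.1233]
tool_rot: [-0.084, 0.996, -0.0, -0.001]
contact_force: [-3.0, -1.7, 2.7]
opening: 0.0657
grip_force: 30.0
```

>>> arm_command:
  commands: [0,0,0,0,0,0,0,0,0,0,0,0,0,0,2,0,0,0,4,0,0,0,0,0]
  jaw: 0.88

```text
t: 43.35
tcp_pos: [0.5441, 0.2067, 0.1864]
tool_rot: [-0.084, 0.996, 0.001, 0.003]
contact_force: [0.8, -0.1, -0.5]
opening: 0.0774
grip_force: 0.0
```

>>> arm_command:
  commands: [-0.5,2.8,0,0,-0.5,2.8,0,0,0,0,0,0,0,0,0,0,0,0,0,0,0,0,0,0,0,0,0,0,0,0,0,0]
  jaw: 0

```text
t: 44.35
tcp_pos: [0.5322, 0.2618, 0.1835]
tool_rot: [-0.084, 0.996, 0.0, 0.0]
contact_force: [0.5, 0.3, 0.4]
opening: 0.0018
grip_force: 0.0
```

Run:
```python
from h import *
S=Cam("scene");T=Cam("top");s=env.state();print(s["tcp_pos"],s["contact_force"])
a=cv2.resize(S.im[200:300,370:500,::-1],(520,400),interpolation=2)
b=cv2.resize(T.im[180:280,175:245,::-1],(280,400),interpolation=2)
cv2.imwrite("pics/s5.png",np.hstack([a,b]))
```

```text
[0.53210771 0.26192966 0.18347856] [ 0.93513684  0.33924295 -0.15486169]
```

View pics/s5.png

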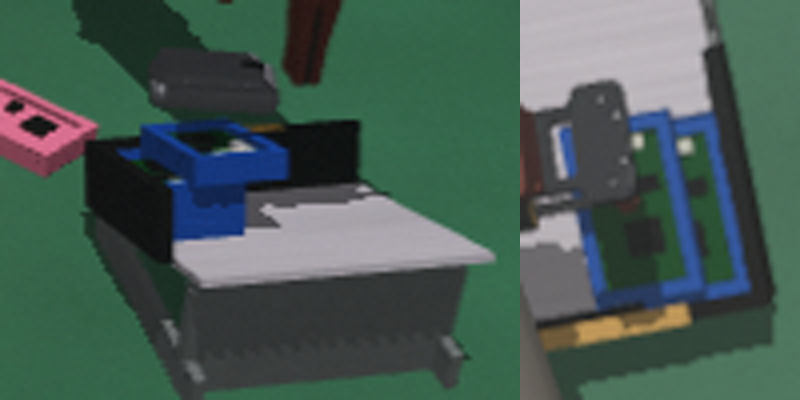

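```bash
cat >> h.py <<'E'
yaw=np.radians(9.6);pt=.35
Rt=np.array([[np.cos(yaw)*np.cos(pt),-np.sin(yaw),-np.cos(yaw)*np.sin(pt)],[np.sin(yaw)*np.cos(pt),np.cos(yaw),-np.sin(yaw)*np.sin(pt)],[np.sin(pt),0,np.cos(pt)]])
Ot=np.array([.5075,.139,.034])
tray=lambda X:(np.asarray(X)-Ot)@Rt
E
python3 - <<'E'
from h import *
np.set_printoptions(precision=1,suppress=True)
T=Cam("top");S=Cam("scene")
g=lambda P,o:(np.array(P)+.5)/4-.5+np.array(o)
X=tri(T,g([(702-520,290),(668-520,112),(602-520,306)],(175,180)),S,g([(142,125),(195,160),(262,122)],(370,200)))
print(tray(X[:,:3])*1000,X[:,3]*1000)
E
```

```text
[[  9.8  28.   59.1]
 [119.7  26.4  57.5]
 [ 15.7 102.7  55.4]] [ 2.2  3.1 29.8]
```

>>> arm_command:
  commands: [4.3,-2.1,0,0,4.3,-2.2,0,0,0,0,0,0,0,0,-2,0,0,0,-1,0,0,0,0,0,-0.46,-0.08,-0.17,0,-0.46,-0.08,-0.17,0,0,0,0,0]

```text
t: 45.68
tcp_pos: [0.6085, 0.2174, 0.1503]
tool_rot: [-0.084, 0.996, 0.0, 0.0]
contact_force: [0.1, -0.2, 0.5]
opening: 0.0003
grip_force: 0.0
```

>>> arm_command:
  commands: [-0.46,-0.08,-0.17,0,-0.28,-0.05,-0.1,0,0,0,0,0]

```text
t: 46.05
tcp_pos: [0.6013, 0.2161, 0.1474]
tool_rot: [-0.084, 0.996, 0.0, -0.0]
contact_force: [-0.8, 0.0, 0.4]
opening: 0.0004
grip_force: 0.0
```

>>> arm_command:
  commands: [-0.28,-0.05,-0.1,0,-0.28,-0.05,-0.1,0,0,0,0,0]

```text
t: 46.42
tcp_pos: [0.5955, 0.215, 0.1452]
tool_rot: [-0.084, 0.996, -0.0, -0.0]
contact_force: [0.4, 0.4, -1.1]
opening: 0.0003
grip_force: 0.1
```

>>> arm_command:
  commands: [-0.28,-0.05,-0.1,0,0,0,0,0]

```text
t: 46.68
tcp_pos: [0.5944, 0.2143, 0.145]
tool_rot: [-0.084, 0.996, 0.0, 0.001]
contact_force: [4.1, -0.7, 1.3]
opening: 0.0
grip_force: 2.4
```

>>> arm_command:
  commands: [-0.28,-0.05,-0.1,0,0,0,0,0]

```text
t: 46.92
tcp_pos: [0.5939, 0.2138, 0.1452]
tool_rot: [-0.083, 0.997, 0.0, 0.004]
contact_force: [8.3, -1.0, 2.7]
opening: 0.0004
grip_force: 4.6
```

>>> arm_command:
  commands: [-0.19,-0.03,-0.07,0,0,0,0,0]

```text
t: 47.18
tcp_pos: [0.5937, 0.2137, 0.1454]
tool_rot: [-0.083, 0.997, 0.001, 0.006]
contact_force: [11.2, -0.4, 3.7]
opening: 0.0008
grip_force: 6.2
```

>>> arm_command:
  commands: [-0.19,-0.03,-0.07,0,0,0,0,0]

```text
t: 47.42
tcp_pos: [0.5934, 0.2136, 0.1456]
tool_rot: [-0.083, 0.997, 0.001, 0.007]
contact_force: [14.1, -1.1, 5.4]
opening: 0.0007
grip_force: 7.7
```

>>> arm_command:
  commands: [1.4,0.2,0.5,0,0.5,0,4,0,0,0,4,0,0,-5,0,0,-1,-5,0,0,-1,-5,0,-2,-1,-5,0,-2,-2,-5,0,-2,-2,-4,0,-2,0,0,0,0]
  jaw: 1

```text
t: 48.68
tcp_pos: [0.5328, -0.0781, 0.2267]
tool_rot: [-0.011, 1.0, -0.0, -0.001]
contact_force: [0.0, 0.4, 0.6]
opening: 0.0877
grip_force: 0.0
```

Run:
```python
from h import *
S=Cam("scene");T=look()
a=cv2.resize(S.im[210:290,385:485,::-1],(500,400),interpolation=2)
b=cv2.resize(T.im[190:270,180:240,::-1],(300,400),interpolation=2)
cv2.imwrite("pics/s6.png",np.hstack([a,b]))
```

```text
48.775 [ 0.535  -0.074   0.2267] a 1.6
blue [210. 232.] [550.1 203.4 124.4  97.3  12.2]
blue [304. 147.] [774.1 -46.  180.4  91.1 -82.6]
orange [339. 278.] [ 437.1 -125.1  110.3   20.    -4.6]
orange [358. 196.] [ 619.1 -172.4   78.    56.5  -10.9]
```

View pics/s6.png

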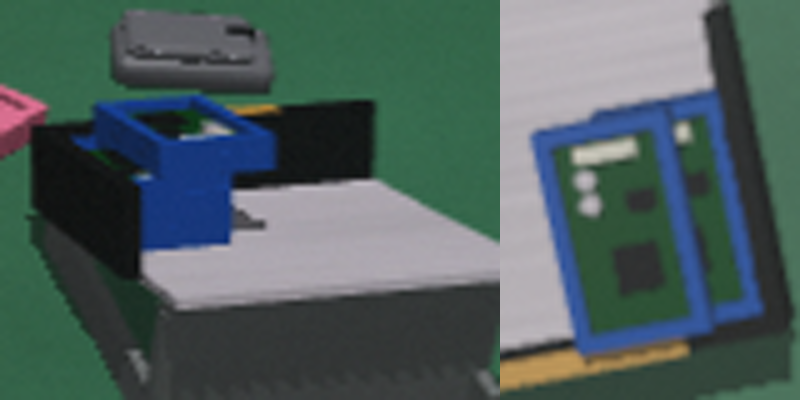

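```bash
cat >> h.py <<'E'
def tplane(c,p,zt):
    n=Rt[:,2];d=c.rays(p);k=((Ot-c.o)@n+zt)/(d@n);return tray(c.o+d*k[:,None])*1000
E
python3 - <<'E'
from h import *
np.set_printoptions(precision=1,suppress=True)
T=Cam("top");S=Cam("scene")
g=lambda P,o:(np.array(P,float)+.5)/5-.5+np.array(o)
t=g([(536,136),(667,108),(712,328),(582,352)],(80,190)); s=g([(95,104),(200,97),(275,138),(162,152)],(385,210))
t[:,0]-=0
print("T3",tplane(T,t,.06));print("S3 order NR,NL,FL,FR",tplane(S,s,.06))
print("T2",tplane(T,g([(720,90),(763,303)],(80,190)),.04))
X=tri(T,t[[2,3,0,1]],S,s);print(tray(X[:,:3])*1000,X[:,3]*1000)
print("backstop base left",tplane(T,[((121.5)/4.6-.5+130,481.5/4.6-.5+160)],0))
E
```

```text
T3 [[108.7  87.1  60. ]
 [110.4  23.2  60. ]
 [  1.4  24.   60. ]
 [  1.6  87.8  60. ]]
S3 order NR,NL,FL,FR [[  6.2  25.9  60. ]
 [  9.3  88.9  60. ]
 [121.6  87.5  60. ]
 [132.1  19.5  60. ]]
T2 [[112.3  -1.   40. ]
 [  5.4  -0.3  40. ]]
[[  1.7  25.7  59. ]
 [  1.9  89.8  58.2]
 [109.3  90.   56.8]
 [110.4  25.7  54.5]] [3.3 3.7 5.1 3.7]
backstop base left [[ -0.3 198.8  -0. ]]
```

>>> arm_command:
  commands: [0,4.7,0,1,0,4.7,0,1,0,4.7,0,1,0,4.7,0,1,0,4.7,0,1,0,4.7,0,1,0,4.7,0,1,0,0.5,0,1,0,0,0,0,0,0,0,0]
  jaw: 0

```text
t: 50.12
tcp_pos: [0.5357, 0.2581, 0.2268]
tool_rot: [-0.083, 0.997, -0.0, -0.0]
contact_force: [-0.2, -0.2, -0.3]
opening: 0.0006
grip_force: 0.0
```

>>> arm_command:
  commands: [-1.2,-0.2,-4,0,0,0,-4,0,0,0,-2.4,0,0,0,0,0,0.13,-0.79,0,0,0.13,-0.79,0,0,0.13,-0.79,0,0,0.08,-0.49,0,0,0,0,0,0]

```text
t: 51.25
tcp_pos: [0.5291, 0.2298, 0.1242]
tool_rot: [-0.084, 0.996, 0.001, 0.001]
contact_force: [0.4, 4.7, 4.2]
opening: 0.0006
grip_force: 2.0
```

>>> arm_command:
  commands: [0.05,-0.3,0,0,0,0,0,0]

```text
t: 51.5
tcp_pos: [0.5294, 0.2275, 0.124]
tool_rot: [-0.084, 0.996, 0.001, 0.001]
contact_force: [-0.7, 3.9, 4.8]
opening: 0.0004
grip_force: 2.8
```

>>> arm_command:
  commands: [0.03,-0.2,0,0,0,0,0,0]

```text
t: 51.75
tcp_pos: [0.5296, 0.2256, 0.124]
tool_rot: [-0.085, 0.996, 0.001, 0.001]
contact_force: [-0.1, 6.2, 4.7]
opening: 0.0004
grip_force: 3.0
```

>>> arm_command:
  commands: [0.05,-0.3,0,0,0,0,0,0]

```text
t: 52.0
tcp_pos: [0.5302, 0.2225, 0.124]
tool_rot: [-0.085, 0.996, 0.001, 0.001]
contact_force: [0.0, 5.3, 4.5]
opening: 0.0004
grip_force: 2.8
```

>>> arm_command:
  commands: [0.03,-0.2,0,0,0,0,0,0]

```text
t: 52.25
tcp_pos: [0.5305, 0.2206, 0.124]
tool_rot: [-0.085, 0.996, 0.001, 0.001]
contact_force: [0.4, 6.7, 4.9]
opening: 0.0002
grip_force: 2.9
```

>>> arm_command:
  commands: [0.02,-0.1,0,0,0,0,0,0]

```text
t: 52.5
tcp_pos: [0.5305, 0.2203, 0.124]
tool_rot: [-0.085, 0.996, 0.002, 0.001]
contact_force: [0.0, 8.0, 4.2]
opening: 0.0007
grip_force: 3.7
```

>>> arm_command:
  commands: [0.02,-0.1,0,0,0,0,0,0]

```text
t: 52.75
tcp_pos: [0.5305, 0.2202, 0.124]
tool_rot: [-0.085, 0.996, 0.002, 0.001]
contact_force: [0.1, 9.2, 4.3]
opening: 0.0003
grip_force: 4.7
```

>>> arm_command:
  commands: [-0.25,1.48,0,0,0,0,5,0,0,0,5,0,0,0,0,0,0,0,0,0]

```text
t: 53.38
tcp_pos: [0.527, 0.231, 0.222]
tool_rot: [-0.084, 0.996, -0.001, -0.001]
contact_force: [-0.8, 0.3, 0.3]
opening: 0.0002
grip_force: 0.0
```

>>> arm_command:
  commands: [0.85,-4.4,0,-2.5,0.85,-4.4,0,-2.5,0.85,-4.4,0,-2.5,0.85,-4.4,0,-2.5,0.85,-4.4,0,-2.5,0.85,-4.4,0,-2.5,0.85,-4.4,0,-2.4,0.85,-4.4,0,-2.4,0.8,-4,0,-2.4,0,0,0,0]
  jaw: 1

```text
t: 54.62
tcp_pos: [0.602, -0.1647, 0.2208]
tool_rot: [0.113, 0.994, -0.001, -0.002]
contact_force: [-0.9, 0.8, -0.2]
opening: 0.0877
grip_force: 0.0
```

>>> arm_command:
  commands: [0,0,0,0,0,0,0,0]

```text
t: 54.88
tcp_pos: [0.6034, -0.1584, 0.2221]
tool_rot: [0.108, 0.994, 0.0, -0.001]
contact_force: [0.5, 0.2, -0.7]
opening: 0.088
grip_force: 0.0
```

```bash
python3 -c "from h import *;look()"
```

```text
54.925 [ 0.6035 -0.1586  0.2225] a -12.4
blue [212. 228.] [551.3 202.9 122.2  95.7  12.2]
blue [301. 144.] [774.  -46.  180.3  91.1 -82.7]
```

Run:
```python
from h import *
S=Cam("scene");T=Cam("top")
a=cv2.resize(S.im[210:290,385:485,::-1],(500,400),interpolation=2)
b=cv2.resize(T.im[190:270,180:240,::-1],(300,400),interpolation=2)
cv2.imwrite("pics/s7.png",np.hstack([a,b]))
```

```text
(no output)
```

View pics/s7.png

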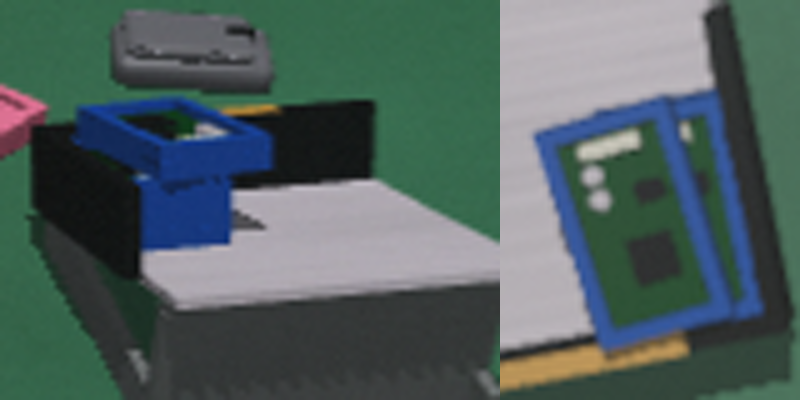

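Run:
```python
from h import *
np.set_printoptions(precision=1,suppress=True)
T=Cam("top");S=Cam("scene")
g=lambda P,o:(np.array(P,float)+.5)/5-.5+np.array(o)
t=g([(733,315),(606,349),(538,133),(668,98)],(80,190)); s=g([(78,110),(178,97),(272,133),(162,152)],(385,210))
print("T3 NR NL FL FR",tplane(T,t,.06))
X=tri(T,t,S,s);print(tray(X[:,:3])*1000,X[:,3]*1000)
```

```text
T3 NR NL FL FR [[  5.8  12.8  60. ]
 [  0.9  76.1  60. ]
 [110.   85.8  60. ]
 [115.   21.8  60. ]]
[[  5.6  14.4  57.1]
 [  1.1  77.4  59.1]
 [110.8  87.9  60.1]
 [115.2  24.   55.7]] [2.6 2.2 4.5 3.5]
```

>>> arm_command:
  commands: [-0.6,4.7,0,2.5,-0.6,4.7,0,2.5,-0.6,4.7,0,2.5,-0.6,4.7,0,2.5,-0.6,4.7,0,2.4,-0.6,4.7,0,2.4,-0.6,4.7,0,2.4,-0.6,4.7,0,2.4,-0.5,4.5,0,2.4,0,0,0,0]
  jaw: 0

```text
t: 56.38
tcp_pos: [0.5491, 0.2659, 0.2229]
tool_rot: [-0.086, 0.996, 0.001, -0.0]
contact_force: [-0.2, -0.0, -0.2]
opening: 0.0004
grip_force: 0.0
```

>>> arm_command:
  commands: [0,0,0,0,0,0,0,0]

```text
t: 56.62
tcp_pos: [0.5512, 0.2589, 0.2231]
tool_rot: [-0.081, 0.997, -0.0, 0.0]
contact_force: [0.0, -1.0, -0.7]
opening: 0.0011
grip_force: 0.0
```

>>> arm_command:
  commands: [0,0,-4,0,0,0,-3,0,0,0,-1.8,0,0,0,0,0,0.13,-0.79,0,0,0.13,-0.79,0,0,0.05,-0.3,0,0,0,0,0,0]

```text
t: 57.62
tcp_pos: [0.5541, 0.2415, 0.1355]
tool_rot: [-0.082, 0.997, 0.0, 0.0]
contact_force: [0.5, 0.1, -0.2]
opening: 0.0002
grip_force: 0.0
```

>>> arm_command:
  commands: [0.05,-0.3,0,0,0.05,-0.3,0,0,0,0,0,0]

```text
t: 58.0
tcp_pos: [0.5553, 0.2364, 0.1353]
tool_rot: [-0.082, 0.997, 0.0, 0.001]
contact_force: [0.4, 1.8, 0.9]
opening: -0.0
grip_force: 1.2
```

Run:
```python
from h import *
S=Cam("scene");T=Cam("top");print(tray(env.state()["tcp_pos"]-[0,0,.025])*1000)
a=cv2.resize(S.im[210:290,385:485,::-1],(500,400),interpolation=2)
b=cv2.resize(T.im[190:270,180:240,::-1],(300,400),interpolation=2)
cv2.imwrite("pics/s8.png",np.hstack([a,b]))
```

```text
[85.48361602 88.08195979 49.91099641]
```

View pics/s8.png

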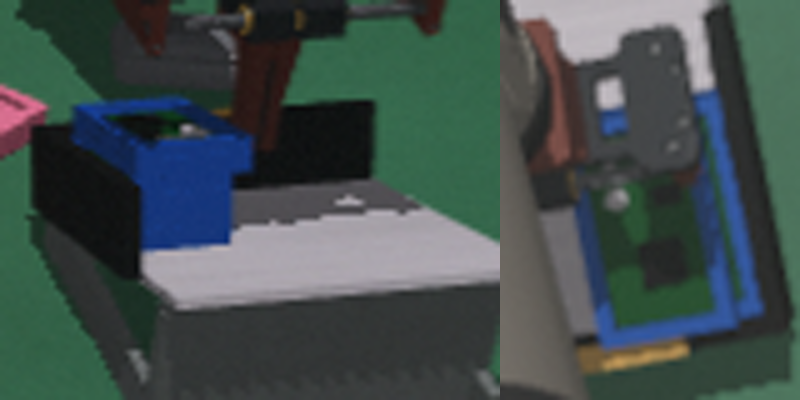

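>>> arm_command:
  commands: [0.03,-0.2,0,0,0,0,0,0,-0.1,0.6,0,0,-1.9,-0.32,-0.7,0,0,0,0,0,0.1,-0.6,0,0,0.05,-0.3,0,0,0.05,-0.3,0,0,0,0,0,0]

```text
t: 59.22
tcp_pos: [0.5376, 0.2243, 0.1281]
tool_rot: [-0.082, 0.997, -0.0, 0.0]
contact_force: [0.8, -0.0, 0.4]
opening: 0.0007
grip_force: 0.3
```

>>> arm_command:
  commands: [0.05,-0.3,0,0,0,0,0,0]

```text
t: 59.48
tcp_pos: [0.5366, 0.2223, 0.1276]
tool_rot: [-0.083, 0.997, 0.0, -0.001]
contact_force: [-2.5, 3.8, -0.5]
opening: 0.0004
grip_force: 2.0
```

Run:
```python
from h import *
T=Cam("top");print(tray(env.state()["tcp_pos"]-[0,0,.025])*1000)
g=lambda P,o:(np.array(P,float)+.5)/5-.5+np.array(o)
cv2.imwrite("pics/s9.png",cv2.resize(T.im[190:270,180:240,::-1],(600,600*80//60),interpolation=2)[:600])
```

```text
[63.51721009 77.30319271 49.89077067]
```

>>> arm_command:
  commands: [0.03,-0.2,0,0,0,0,0,0]

```text
t: 59.78
tcp_pos: [0.5361, 0.2216, 0.1276]
tool_rot: [-0.083, 0.997, 0.001, -0.001]
contact_force: [-5.2, 7.3, -0.1]
opening: 0.0004
grip_force: 3.8
```

>>> arm_command:
  commands: [0.03,-0.2,0,0,0,0,0,0]

```text
t: 60.02
tcp_pos: [0.5359, 0.2213, 0.1277]
tool_rot: [-0.084, 0.996, 0.002, -0.002]
contact_force: [-7.2, 9.9, 0.9]
opening: 0.0005
grip_force: 5.6
```

>>> arm_command:
  commands: [-0.15,0.9,0,0,0,0,5,0,0,0,5,0,0,-5,0,0,0.5,-5,0,-2,1,-5,0,-3,1,-5,0,-3,1,-5,0,-3,1,-5,0,-3,0,0,0,0]

```text
t: 61.28
tcp_pos: [0.5816, -0.0799, 0.2283]
tool_rot: [0.044, 0.999, -0.002, 0.0]
contact_force: [-0.1, 0.7, -0.7]
opening: 0.0004
grip_force: 0.0
```

>>> arm_command:
  commands: [1,-4,0,-4,1,-3,0,-4,0,0,0,0,0,0,0,0]
  jaw: 1

```text
t: 61.78
tcp_pos: [0.6015, -0.142, 0.2277]
tool_rot: [0.108, 0.994, 0.0, -0.0]
contact_force: [0.3, -0.1, 0.1]
opening: 0.0368
grip_force: 0.0
```

Run:
```python
from h import *
S=Cam("scene");T=look()
a=cv2.resize(S.im[210:290,385:485,::-1],(500,400),interpolation=2)
b=cv2.resize(T.im[190:270,180:240,::-1],(300,400),interpolation=2)
cv2.imwrite("pics/s9.png",np.hstack([a,b]))
```

```text
61.875 [ 0.6016 -0.1415  0.2278] a -12.4
blue [216. 234.] [552.2 191.2 124.7  71.4  11.3]
blue [289. 151.] [772.8 -36.9 162.   91.1 -82.7]
```

View pics/s9.png

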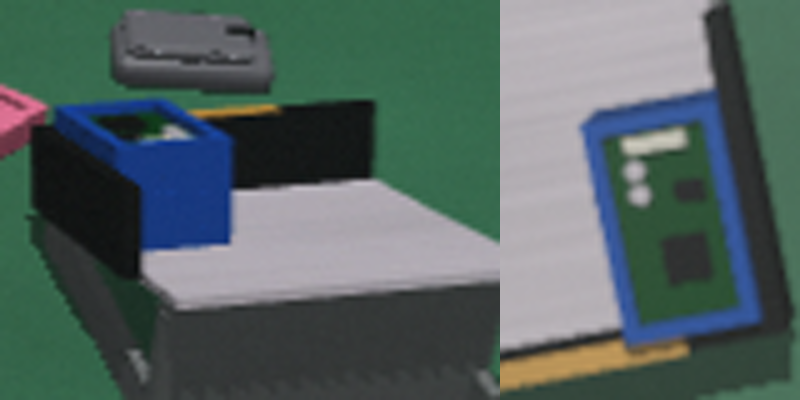

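>>> arm_command:
  commands: [0.2,-2.2,0,0,0,0,-5,0,0,0,-5,0,0,0,-3.5,0,0,0,-3,0,0,0,-2,0,0,0,-1,0,0,0,0,0,0,0,0,0]
  jaw: 1

```text
t: 63.0
tcp_pos: [0.6045, -0.1655, 0.034]
tool_rot: [0.109, 0.994, -0.0, 0.001]
contact_force: [0.7, 0.5, 1.1]
opening: 0.0877
grip_force: 0.0
```

>>> arm_command:
  commands: [0,0,0,0,0,0,0,0,0,0,0,0,0,0,0,0,0,0,0,0]
  jaw: 0

```text
t: 63.62
tcp_pos: [0.6043, -0.1645, 0.0335]
tool_rot: [0.109, 0.994, 0.001, 0.0]
contact_force: [0.1, 3.9, 6.9]
opening: 0.0661
grip_force: 30.0
```

>>> arm_command:
  commands: [0,0,3,0,0,0,4,0,0,0,5,0,0,0,5,0,0,0,1,0,0,0,0,0]

```text
t: 64.38
tcp_pos: [0.6032, -0.1654, 0.2123]
tool_rot: [0.11, 0.994, -0.0, -0.0]
contact_force: [-0.4, -0.8, -2.9]
opening: 0.0658
grip_force: 30.0
```

```bash
python3 -c "from h import *;look()"
```

```text
64.425 [ 0.6026 -0.1651  0.2112] a -12.6
blue [215. 235.] [552.1 191.5 124.7  70.9  11.3]
blue [302. 149.] [774.1 -46.  180.4  91.1 -82.6]
```

>>> arm_command:
  commands: [-0.57,4.85,0,2.5,-0.57,4.85,0,2.5,-0.57,4.85,0,2.5,-0.57,4.85,0,2.5,-0.57,4.85,0,2.5,-0.57,4.85,0,2.5,-0.57,4.85,0,2.4,-0.57,4.85,0,2.4,-0.57,4.85,0,2.4,0,0,0,0]

```text
t: 65.68
tcp_pos: [0.5494, 0.2763, 0.2099]
tool_rot: [-0.088, 0.996, 0.0, -0.002]
contact_force: [0.3, -0.4, -2.1]
opening: 0.066
grip_force: 30.0
```

>>> arm_command:
  commands: [0,0,-3,0,0,0,-3,0,0,0,0,0,0,0,0,0]

```text
t: 66.18
tcp_pos: [0.5527, 0.2705, 0.153]
tool_rot: [-0.084, 0.997, -0.0, -0.0]
contact_force: [-0.0, 0.2, -2.1]
opening: 0.0659
grip_force: 30.0
```

>>> arm_command:
  commands: [0,0.2,-2,0,0,0,-1.5,0,0,0,-0.8,0,0,0,-0.4,0,0,0,-0.4,0,0,0,0,0]

```text
t: 66.92
tcp_pos: [0.5514, 0.2729, 0.1019]
tool_rot: [-0.084, 0.996, -0.0, -0.001]
contact_force: [-4.8, -2.2, 0.1]
opening: 0.0656
grip_force: 30.0
```

>>> arm_command:
  commands: [0,0,-0.4,0,0,0,-0.4,0,0,0,-0.3,0,0,0,0,0]

```text
t: 67.42
tcp_pos: [0.5521, 0.273, 0.091]
tool_rot: [-0.084, 0.996, -0.0, -0.0]
contact_force: [-4.5, -2.0, 2.5]
opening: 0.0657
grip_force: 30.0
```

>>> arm_command:
  commands: [-0.46,-0.08,-0.17,0,-0.46,-0.08,-0.17,0,0,0,0,0]

```text
t: 67.8
tcp_pos: [0.5431, 0.2718, 0.0877]
tool_rot: [-0.084, 0.996, 0.0, 0.0]
contact_force: [-1.4, -0.3, 1.3]
opening: 0.0658
grip_force: 30.0
```

>>> arm_command:
  commands: [-0.28,-0.05,-0.1,0,0,0,0,0]

```text
t: 68.05
tcp_pos: [0.5404, 0.2712, 0.0866]
tool_rot: [-0.084, 0.996, 0.0, 0.0]
contact_force: [0.5, -0.2, 1.8]
opening: 0.0657
grip_force: 30.0
```

>>> arm_command:
  commands: [-0.28,-0.05,-0.12,0,-0.19,-0.03,-0.07,0,0,0,0,0]

```text
t: 68.42
tcp_pos: [0.5357, 0.2703, 0.0848]
tool_rot: [-0.084, 0.996, 0.0, 0.0]
contact_force: [1.3, -0.6, 3.9]
opening: 0.0656
grip_force: 30.0
```

>>> arm_command:
  commands: [-0.19,-0.03,-0.07,0,0,0,0,0]

```text
t: 68.68
tcp_pos: [0.5342, 0.2701, 0.0842]
tool_rot: [-0.084, 0.996, 0.0, 0.0]
contact_force: [1.7, 0.6, 3.2]
opening: 0.0657
grip_force: 30.0
```

>>> arm_command:
  commands: [-0.19,-0.03,-0.07,0,0,0,0,0]

```text
t: 68.92
tcp_pos: [0.5341, 0.27, 0.0842]
tool_rot: [-0.084, 0.996, 0.001, 0.002]
contact_force: [6.4, 0.3, 4.6]
opening: 0.0658
grip_force: 30.0
```

>>> arm_command:
  commands: [0.15,0,0,0,0,0,0,0,0,0,0,0,0,0,2,0,0,0,4,0,0,0,0,0]
  jaw: 0.88

```text
t: 69.68
tcp_pos: [0.5347, 0.2705, 0.1458]
tool_rot: [-0.084, 0.996, 0.001, 0.002]
contact_force: [-0.6, -0.2, -0.1]
opening: 0.0772
grip_force: 0.0
```

>>> arm_command:
  commands: [-0.2,2.7,0,0,-0.2,2.7,0,0,0,0,0,0,0,0,0,0,0,0,0,0,0,0,0,0,0,0,0,0,0,0,0,0]
  jaw: 0

```text
t: 70.68
tcp_pos: [0.5294, 0.3235, 0.1433]
tool_rot: [-0.084, 0.996, 0.0, 0.0]
contact_force: [0.4, -0.1, -0.3]
opening: 0.0017
grip_force: 0.0
```

```bash
python3 -c "
from h import *
look();print(tray(env.state()['tcp_pos']-[0,0,.025])*1000)"
```

```text
70.725 [0.5295 0.3236 0.1433] a 9.6
blue [217. 235.] [552.2 191.2 124.7  71.4  11.3]
blue [305. 146.] [774.4 -45.9 180.4  90.3 -82.7]
orange [328. 279.] [ 438.7 -101.6  112.1   66.    -3.8]
orange [181. 241.] [540.1 278.  116.7  67.5  13.1]
[ 78.1661 178.3504  61.2252]
```

>>> arm_command:
  commands: [0,0,-3,0,0,0,-2.8,0,0,0,0,0,0.13,-0.79,0,0,0.13,-0.79,0,0,0.13,-0.79,0,0,0.1,-0.59,0,0,0,0,0,0]

```text
t: 71.72
tcp_pos: [0.535, 0.2944, 0.0862]
tool_rot: [-0.084, 0.996, 0.001, 0.001]
contact_force: [1.8, 3.1, 2.6]
opening: 0.0007
grip_force: 1.5
```

>>> arm_command:
  commands: [0.03,-0.2,0,0,0,0,0,0]

```text
t: 71.97
tcp_pos: [0.5349, 0.2936, 0.086]
tool_rot: [-0.084, 0.996, 0.001, 0.001]
contact_force: [-0.4, 5.4, 3.9]
opening: 0.0003
grip_force: 2.5
```

>>> arm_command:
  commands: [0.03,-0.2,0,0,0,0,0,0]

```text
t: 72.22
tcp_pos: [0.5352, 0.2917, 0.0859]
tool_rot: [-0.085, 0.996, 0.001, 0.001]
contact_force: [0.9, 4.9, 4.1]
opening: 0.0
grip_force: 2.7
```

>>> arm_command:
  commands: [0.03,-0.2,0,0,0,0,0,0]

```text
t: 72.47
tcp_pos: [0.5355, 0.2897, 0.086]
tool_rot: [-0.085, 0.996, 0.001, 0.001]
contact_force: [0.3, 4.5, 3.9]
opening: 0.0006
grip_force: 2.7
```

```bash
python3 -c "
from h import *
print(tray(env.state()['tcp_pos']-[0,0,.025])*1000)"
```

```text
[ 58.84392704 143.93520198   7.24275042]
```

>>> arm_command:
  commands: [0.03,-0.2,0,0,0,0,0,0]

```text
t: 72.72
tcp_pos: [0.5357, 0.2881, 0.0859]
tool_rot: [-0.085, 0.996, 0.001, 0.001]
contact_force: [0.8, 6.6, 4.6]
opening: 0.0005
grip_force: 3.2
```

>>> arm_command:
  commands: [0.03,-0.2,0,0,0,0,0,0]

```text
t: 72.97
tcp_pos: [0.5357, 0.2881, 0.086]
tool_rot: [-0.085, 0.996, 0.002, 0.001]
contact_force: [0.6, 10.6, 2.1]
opening: 0.0005
grip_force: 5.1
```

>>> arm_command:
  commands: [0.02,-0.1,0,0,0,0,0,0]

```text
t: 73.22
tcp_pos: [0.5357, 0.288, 0.086]
tool_rot: [-0.086, 0.996, 0.003, 0.001]
contact_force: [-1.2, 12.3, 1.6]
opening: 0.0005
grip_force: 6.0
```

>>> arm_command:
  commands: [-0.25,1.48,0,0,0,0,5,0,0,0,5,0,0,0,3,0,0,0,0,0]

```text
t: 73.85
tcp_pos: [0.5344, 0.2976, 0.2172]
tool_rot: [-0.084, 0.997, 0.0, 0.001]
contact_force: [-0.4, 0.2, -0.8]
opening: 0.0005
grip_force: 0.0
```

>>> arm_command:
  commands: [-1.05,-4.5,0,-1.5,-1.05,-4.5,0,-1.5,-1.05,-4.5,0,-1.5,-1.05,-4.5,0,-1.5,-1.05,-4.5,0,-1.5,-1.05,-4.5,0,-1.5,-1.05,-4.5,0,-1.5,-1.05,-4.5,0,-1.5,-1,-4,0,-1.5,0,0,0,0]
  jaw: 1

```text
t: 75.1
tcp_pos: [0.437, -0.1052, 0.2139]
tool_rot: [0.037, 0.999, -0.001, -0.002]
contact_force: [-0.2, 0.2, 0.2]
opening: 0.0876
grip_force: 0.0
```

>>> arm_command:
  commands: [0,0,0,0,0,0,0,0]

```text
t: 75.35
tcp_pos: [0.4395, -0.1009, 0.2147]
tool_rot: [0.033, 0.999, -0.0, -0.001]
contact_force: [0.2, -0.0, -0.2]
opening: 0.0879
grip_force: 0.0
```

```bash
python3 -c "from h import *;look()"
```

```text
75.4 [ 0.4396 -0.101   0.2149] a -3.7
blue [217. 237.] [552.2 191.  125.1  70.1  11.7]
blue [305. 148.] [774.1 -46.  180.4  91.1 -82.6]
orange [187. 237.] [544.3 258.9 116.2  62.7  10.1]
```

>>> arm_command:
  commands: [0,0,-5,0,0,0,-5,0,0,0,-3.5,0,0,0,-2.5,0,0,0,-1.5,0,0,0,-0.7,0,0,0,0,0,0,0,0,0]

```text
t: 76.4
tcp_pos: [0.4401, -0.1022, 0.034]
tool_rot: [0.034, 0.999, 0.0, 0.001]
contact_force: [-0.2, -0.0, 0.5]
opening: 0.0878
grip_force: 0.0
```

>>> arm_command:
  commands: [0,0,0,0,0,0,0,0,0,0,0,0,0,0,0,0,0,0,0,0]
  jaw: 0

```text
t: 77.03
tcp_pos: [0.4397, -0.1019, 0.0335]
tool_rot: [0.034, 0.999, 0.0, 0.0]
contact_force: [0.3, 2.0, 6.4]
opening: 0.0659
grip_force: 30.0
```

>>> arm_command:
  commands: [0,0,3,0,0,0,4,0,0,0,5,0,0,0,5,0,0,0,1.5,0,0,0,0,0]

```text
t: 77.78
tcp_pos: [0.4396, -0.1019, 0.2182]
tool_rot: [0.034, 0.999, 0.0, 0.0]
contact_force: [-0.4, 1.4, -1.7]
opening: 0.0661
grip_force: 30.0
```

>>> arm_command:
  commands: [1.18,4.2,0,1.5,1.18,4.2,0,1.5,1.18,4.2,0,1.5,1.18,4.2,0,1.5,1.18,4.2,0,1.5,1.18,4.2,0,1.5,1.18,4.2,0,1.5,1.18,4.2,0,1.5,1.18,4,0,1.4,0,0,0,0]

```text
t: 79.03
tcp_pos: [0.5442, 0.2774, 0.2145]
tool_rot: [-0.086, 0.996, -0.0, -0.002]
contact_force: [-1.6, -1.1, -1.1]
opening: 0.0661
grip_force: 30.0
```

>>> arm_command:
  commands: [0,0,-3,0,0,0,-3,0,0,0,0,0,0,0,0,0]

```text
t: 79.53
tcp_pos: [0.5458, 0.2731, 0.1581]
tool_rot: [-0.083, 0.997, -0.0, -0.0]
contact_force: [0.8, 0.8, -1.2]
opening: 0.0654
grip_force: 30.0
```

Press onto layer 1 and slide.

>>> arm_command:
  commands: [0,0,-1.8,0,0,0,-1,0,0,0,-0.5,0,0,0,-0.5,0,0,0,-0.4,0,0,0,0,0]

```text
t: 80.28
tcp_pos: [0.5454, 0.274, 0.1168]
tool_rot: [-0.083, 0.997, 0.0, -0.0]
contact_force: [-3.7, -0.5, 3.6]
opening: 0.0657
grip_force: 30.0
```

>>> arm_command:
  commands: [0,0,-0.4,0,0,0,-0.3,0,0,0,0,0]

```text
t: 80.65
tcp_pos: [0.5455, 0.274, 0.1099]
tool_rot: [-0.083, 0.997, 0.0, -0.0]
contact_force: [-4.5, -1.4, 4.6]
opening: 0.0654
grip_force: 30.0
```

>>> arm_command:
  commands: [-0.46,-0.08,-0.17,0,-0.46,-0.08,-0.17,0,0,0,0,0]

```text
t: 81.03
tcp_pos: [0.539, 0.2733, 0.1078]
tool_rot: [-0.083, 0.997, 0.001, 0.003]
contact_force: [1.3, -0.1, 6.2]
opening: 0.0658
grip_force: 30.0
```

>>> arm_command:
  commands: [-0.28,-0.05,-0.1,0,0,0,0,0]

```text
t: 81.28
tcp_pos: [0.5366, 0.2729, 0.1069]
tool_rot: [-0.083, 0.997, 0.001, 0.003]
contact_force: [2.2, 0.2, 6.6]
opening: 0.0657
grip_force: 30.0
```

>>> arm_command:
  commands: [-0.28,-0.05,-0.1,0,-0.28,-0.05,-0.1,0,0,0,0,0]

```text
t: 81.65
tcp_pos: [0.5307, 0.2719, 0.1047]
tool_rot: [-0.083, 0.997, 0.001, 0.003]
contact_force: [2.0, 1.0, 5.2]
opening: 0.0664
grip_force: 30.0
```

>>> arm_command:
  commands: [-0.19,-0.03,-0.07,0,0,0,0,0]

```text
t: 81.9
tcp_pos: [0.529, 0.2716, 0.1041]
tool_rot: [-0.083, 0.997, 0.001, 0.003]
contact_force: [1.6, -0.3, 5.8]
opening: 0.066
grip_force: 30.0
```

>>> arm_command:
  commands: [-0.14,-0.02,-0.05,0,0,0,0,0]

```text
t: 82.15
tcp_pos: [0.5276, 0.2714, 0.1036]
tool_rot: [-0.083, 0.997, 0.001, 0.003]
contact_force: [1.3, 0.7, 5.6]
opening: 0.0658
grip_force: 30.0
```

>>> arm_command:
  commands: [-0.14,-0.02,-0.05,0,0,0,0,0]

```text
t: 82.4
tcp_pos: [0.5275, 0.2714, 0.1035]
tool_rot: [-0.083, 0.997, 0.002, 0.004]
contact_force: [4.6, 0.8, 5.2]
opening: 0.0661
grip_force: 30.0
```

Flush. Release, step left, close, then push it against the blue pile.

>>> arm_command:
  commands: [0.15,0,0,0,0,0,0,0,0,0,0,0,0,0,2,0,0,0,4,0,0,0,0,0]
  jaw: 0.88

```text
t: 83.15
tcp_pos: [0.5264, 0.2709, 0.1638]
tool_rot: [-0.083, 0.997, 0.001, 0.002]
contact_force: [0.1, 0.6, -0.3]
opening: 0.0772
grip_force: 0.0
```

>>> arm_command:
  commands: [-0.2,2.7,0,0,-0.2,2.7,0,0,0,0,0,0,0,0,0,0,0,0,0,0,0,0,0,0,0,0,0,0,0,0,0,0]
  jaw: 0

```text
t: 84.15
tcp_pos: [0.521, 0.3239, 0.1612]
tool_rot: [-0.083, 0.997, 0.0, 0.0]
contact_force: [-0.2, -0.7, -0.8]
opening: 0.0017
grip_force: 0.0
```

```bash
python3 -c "
from h import *
look();print(tray(env.state()['tcp_pos']-[0,0,.025])*1000)"
```

```text
84.2 [0.5209 0.324  0.1612] a 9.5
blue [214. 236.] [552.2 191.  125.1  70.2  11.7]
blue [304. 148.] [774.2 -46.  180.3  90.3 -82.9]
orange [187. 241.] [539.9 272.8 119.8  92.2  10.3]
[ 76.4752 180.1409  80.9019]
```

>>> arm_command:
  commands: [0,0,-3,0,0,0,-2.7,0,0,0,0,0,0.13,-0.79,0,0,0.13,-0.79,0,0,0.13,-0.79,0,0,0.13,-0.79,0,0,0,0,0,0]

```text
t: 85.2
tcp_pos: [0.5267, 0.2921, 0.1048]
tool_rot: [-0.083, 0.997, 0.0, 0.001]
contact_force: [0.3, 1.7, 0.5]
opening: 0.0007
grip_force: 0.8
```

>>> arm_command:
  commands: [0.03,-0.2,0,0,0,0,0,0]

```text
t: 85.45
tcp_pos: [0.5265, 0.2914, 0.1045]
tool_rot: [-0.083, 0.997, 0.001, 0.0]
contact_force: [-0.2, 5.1, 4.3]
opening: 0.0006
grip_force: 2.4
```

>>> arm_command:
  commands: [0.03,-0.2,0,0,0,0,0,0]

```text
t: 85.7
tcp_pos: [0.5267, 0.2893, 0.1044]
tool_rot: [-0.083, 0.997, 0.0, 0.0]
contact_force: [-0.2, 5.2, 3.6]
opening: 0.0004
grip_force: 2.5
```

>>> arm_command:
  commands: [0.03,-0.2,0,0,0,0,0,0]

```text
t: 85.95
tcp_pos: [0.5271, 0.2872, 0.1044]
tool_rot: [-0.083, 0.997, 0.0, 0.0]
contact_force: [0.3, 4.7, 4.5]
opening: 0.0005
grip_force: 2.5
```

>>> arm_command:
  commands: [0.02,-0.1,0,0,0,0,0,0]

```text
t: 86.2
tcp_pos: [0.5272, 0.2869, 0.1044]
tool_rot: [-0.084, 0.996, 0.001, 0.0]
contact_force: [0.4, 5.5, 3.1]
opening: -0.0
grip_force: 3.2
```

```bash
python3 -c "
from h import *
print(tray(env.state()['tcp_pos']-[0,0,.025])*1000)"
```

```text
[ 56.93560716 142.54160691  27.5249058 ]
```

>>> arm_command:
  commands: [0.02,-0.15,0,0,0,0,0,0]

```text
t: 86.45
tcp_pos: [0.5272, 0.2867, 0.1044]
tool_rot: [-0.084, 0.996, 0.002, 0.0]
contact_force: [0.4, 9.1, 2.3]
opening: 0.0002
grip_force: 4.6
```

>>> arm_command:
  commands: [-0.15,1,0,0,0,0,5,0,0,0,6,0,0,-5,0,0,0,-5,0,-1.4,0,-5,0,-1.4,0,-5,0,-1.4,0,-5,0,-1.4,0,-5,0,-1.4,0,-5,0,-1.4]

```text
t: 87.7
tcp_pos: [0.5242, -0.0586, 0.2133]
tool_rot: [-0.009, 1.0, -0.001, -0.002]
contact_force: [0.9, 0.5, -0.0]
opening: 0.0005
grip_force: 0.0
```

>>> arm_command:
  commands: [0,-3,0,-1.4,0,-2,0,-1.4,0,0,0,-1.4,0,0,0,0]

```text
t: 88.2
tcp_pos: [0.5258, -0.1045, 0.2138]
tool_rot: [0.026, 1.0, 0.0, -0.001]
contact_force: [0.7, 0.1, 0.7]
opening: 0.0005
grip_force: 0.0
```

Run:
```python
from h import *
S=Cam("scene");T=look()
a=cv2.resize(S.im[210:290,385:485,::-1],(500,400),interpolation=2)
b=cv2.resize(T.im[190:270,165:235,::-1],(350,400),interpolation=2)[:,:300]
cv2.imwrite("pics/s10.png",np.hstack([a,b]))
```

```text
88.3 [ 0.526  -0.1044  0.214 ] a -2.9
blue [216. 235.] [552.3 190.9 125.2  70.2  11.8]
blue [306. 148.] [773.8 -46.  180.4  91.5 -82.7]
orange [186. 238.] [542.4 260.4 119.3  66.9  10.3]
```

View pics/s10.png

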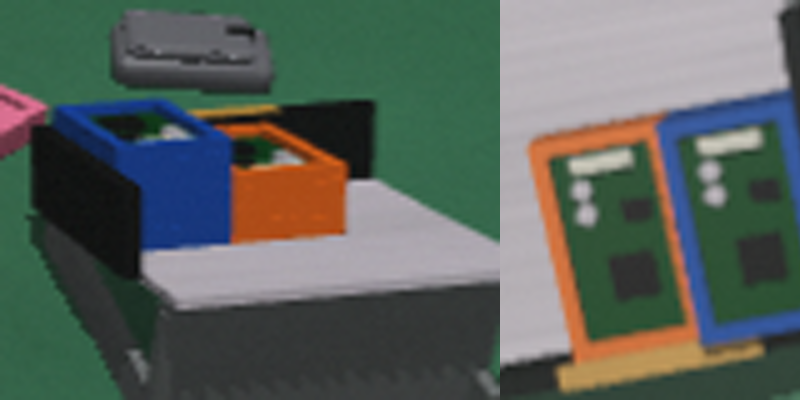

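Run:
```python
from h import *
np.set_printoptions(precision=1,suppress=True)
T=Cam("top")
g=lambda P,o:(np.array(P,float)+.5)/5-.5+np.array(o)
print("B3 FL NL",tplane(T,g([(158,120),(212,346)],(165,190)),.06))
print("O2 FL NL NR",tplane(T,g([(30,148),(80,361),(190,337)],(165,190)),.04))
# blue top full-rect using mask hull (top face+far sides)
h=[k for k in blobs(T,'blue') if k[:,0].mean()<250][0]
print("blue hull yaw",cv2.minAreaRect(tplane(T,h,.06)[:,:2].astype(np.float32)))
h=[k for k in blobs(T,'orange') if k[:,0].mean()<250][0]
print("orange hull",cv2.minAreaRect(tplane(T,h,.04)[:,:2].astype(np.float32)))
```

```text
B3 FL NL [[112.1  63.6  60. ]
 [ -0.5  61.2  60. ]]
O2 FL NL NR [[108.2 130.   40. ]
 [  0.8 129.   40. ]
 [  2.4  73.9  40. ]]
blue hull yaw ((56.80137634277344, 31.611618041992188), (66.4038314819336, 114.62935638427734), 89.74861145019531)
orange hull ((55.99309158325195, 98.8325424194336), (63.62661361694336, 112.02230072021484), 89.8880844116211)
```

>>> arm_command:
  commands: [2.3,5.9,0,0,2.3,6,0,0,0,0,0,0,0,0,-4,0,0,0,-4,0,0,0,-3.3,0,0,0,0,0,0,0,0,0]
  jaw: 0

```text
t: 89.35
tcp_pos: [0.5716, 0.0103, 0.1023]
tool_rot: [0.027, 1.0, 0.0, 0.001]
contact_force: [0.4, 0.3, 0.7]
opening: 0.0007
grip_force: 0.0
```

>>> arm_command:
  commands: [1.2,0,0,0,1.2,0,0,0,1.2,0,0,0,1.2,0,0,0,1.2,-0.1,0,0,1.2,-0.1,0,0,0.9,0,0,0,0,0,0,0]

```text
t: 90.35
tcp_pos: [0.6527, 0.0084, 0.101]
tool_rot: [0.027, 1.0, -0.0, 0.0]
contact_force: [0.1, 0.2, 0.4]
opening: 0.0002
grip_force: 0.0
```

>>> arm_command:
  commands: [0.4,0,0,0,0.4,0,0,0,0,0,0,0]

```text
t: 90.72
tcp_pos: [0.6602, 0.0086, 0.1012]
tool_rot: [0.027, 1.0, 0.0, 0.0]
contact_force: [0.3, -0.1, -0.8]
opening: 0.0006
grip_force: 0.2
```

>>> arm_command:
  commands: [0.3,0,0,0,0,0,0,0,0,0,0,0]

```text
t: 91.1
tcp_pos: [0.6629, 0.0086, 0.1012]
tool_rot: [0.027, 1.0, 0.0, -0.0]
contact_force: [-2.2, 0.5, 0.8]
opening: 0.0007
grip_force: 0.6
```

>>> arm_command:
  commands: [0.2,0,0,0,0,0,0,0,0,0,0,0]

```text
t: 91.48
tcp_pos: [0.6635, 0.0085, 0.1008]
tool_rot: [0.027, 1.0, 0.0, -0.002]
contact_force: [-5.1, 0.1, 1.5]
opening: 0.0004
grip_force: 3.0
```

>>> arm_command:
  commands: [0.2,0,0,0,0,0,0,0,0,0,0,0]

```text
t: 91.85
tcp_pos: [0.664, 0.0085, 0.1006]
tool_rot: [0.027, 1.0, 0.0, -0.003]
contact_force: [-10.2, 0.6, 6.0]
opening: 0.0007
grip_force: 5.7
```

Hard stop reached. Retreat and check.

>>> arm_command:
  commands: [-2,0,0,0,-2,0,0,0,0,0,5,0,0,0,6,0,-2,-5,0,0,-2,-5,0,0,-2,-5,0,0,-2,-5,0,0,0,0,0,0,0,0,0,0]

```text
t: 93.1
tcp_pos: [0.5478, -0.191, 0.2115]
tool_rot: [0.027, 1.0, 0.0, 0.001]
contact_force: [-0.0, 1.2, -0.3]
opening: 0.0003
grip_force: 0.0
```

Run:
```python
from h import *
S=Cam("scene");T=look();p=[]
for c,q in((T,(283,175)),(S,(357,268))):
    m=cv2.inRange(c.hsv,(0,170,60),(6,255,255))|cv2.inRange(c.hsv,(174,170,60),(180,255,255))
    cs=[cv2.minEnclosingCircle(k)[0] for k in cv2.findContours(m,0,2)[0] if 8<cv2.contourArea(k)<400]
    p.append(min(cs,key=lambda k:np.hypot(k[0]-q[0],k[1]-q[1])))
print(p,tri(T,[p[0]],S,[p[1]]))
```

```text
93.2 [ 0.5481 -0.1897  0.2112] a -2.9
blue [215. 234.] [552.3 190.9 125.2  70.2  11.8]
blue [304. 147.] [774.1 -46.  180.3  90.7 -82.9]
orange [185. 238.] [542.4 260.4 119.3  66.9  10.3]
[(282.9166564941406, 172.3333282470703), (356.9230651855469, 270.4615478515625)] [[0.6889 0.0107 0.0931 0.0022]]
```

```bash
python3 -c "from bench import env;print(env.close_job())"
```

```text
the job is handed in; nothing more can be done
None
```

The job is handed in at about 93 s with no verdict returned: the lever was tipped off, all five modules (3 blue, 2 orange) were packed in their two piles, measuring within a few mm of the backstop, fence and blue pile, and the lever was pushed back on to its stop.

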